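# Stock the lockable display case with circuit breakers

### The job

Put the newly delivered circuit breakers away under lock: take the lid off the delivery tub and lay it flat on the counter, knob up; turn the red quarter-turn knob of the display case to release its clear lid, swing the lid up until it stands open, and move every breaker from the tub into the case. Then close the case's lid fully and turn the knob back so that it is latched; leave the tub's lid lying on the counter, and leave the other things on the counter where they are.

Things in the scene. Friction and masses are not known exactly. Their poses are not given: they have to be found in the camera images.
- case: Display case, blue walls, white floor, fixed, 150 x 280 x 116 mm (x, y, z) closed. Origin: centre of its underside; z up; hinge on its +x side (away from the robot), latch knob near its -x edge. Inside floor 15 mm up, 134 x 264 mm; walls 8 mm thick, their top 110 mm up.
- case_floor (a point): Centre of the case's inside floor (15 mm above the counter), axes as the case.
- case_hinge (a point): Middle of the hinge line of the case's lid, 75 mm to +x of the case's centre, 110 mm up; the hinge runs along the case's y.
- case_door (a joint): Angle of the case's clear lid (150 mm from hinge to front edge, 280 wide, 6 thick, 0.3 kg): 0 closed, grows as its front edge rises, to 1.8 rad; beyond 1.57 it leans away from the robot. The hinge is stiff (0.45 N m): the lid stays where it is left. Its edge is flush with the front wall; lift it by the latch knob once that is released.
- door_edge (a point): Middle of the lid's front edge, at mid-thickness (150 mm from the hinge); x of its axes runs along the lid towards the hinge, z is the lid's outward normal.
- latch (a joint): Quarter-turn knob in the lid: 0 latched (red bar along the case's y, cam under the front wall's keeper); grows clockwise seen from above to its stop at 1.57 (released, bar along the case's x). The cam clears the keeper beyond 1.2; friction 0.08 N m. Closed, the cam hangs to 88 mm above the counter within 20 mm of the axis. Close the lid with the knob released.
- latch_grip (a point): Middle of the red bar of the latch knob, on its axis, 24 mm above the lid's upper face, 121 mm from the hinge line, midway along it. z is the knob's axis, y runs along the bar. The bar is 42 mm long, 14 mm thick, and stands 6 to 38 mm above the lid on a steel disc of 42 mm diameter.
- tub: White open delivery tub with orange patches, fixed to the counter, 210 x 180 x 90 mm (x, y, z), walls and floor 5 mm thick. Origin: centre of its underside. Its upright walls are plain inside.
- lid_knob (a point): Middle of the black knob (30 mm diameter, 30 high) on the tub's loose orange lid; z is the lid's upward normal. The lid is a 222 x 192 x 5 mm plate (its x, y), 0.22 kg, with a 190 x 160 mm locating lip, 6 mm deep, below. The lip's underside is 33 mm below this point, the plate's top 22 mm below; flat on the counter this point is 33 mm up.
- breaker1_center (a point): Centre (half-way up) of circuit breaker 1 (absent in some starts): white plastic, 0.2 kg, base block 84 x 36 x 40 mm (its x, y, z), on it a nose 44 x 36 x 22 mm centred in x, on that a 10 x 26 x 6 mm blue toggle; 68 mm high in all, this point 34 mm above its underside. It starts upright on the tub's floor, under the tub's lid.
- breaker2_center (a point): Centre (half-way up) of circuit breaker 2 (absent in some starts): white plastic, 0.2 kg, base block 84 x 36 x 40 mm (its x, y, z), on it a nose 44 x 36 x 22 mm centred in x, on that a 10 x 26 x 6 mm blue toggle; 68 mm high in all, this point 34 mm above its underside. It starts upright on the tub's floor, under the tub's lid.
- breaker3_center (a point): Centre (half-way up) of circuit breaker 3 (absent in some starts): white plastic, 0.2 kg, base block 84 x 36 x 40 mm (its x, y, z), on it a nose 44 x 36 x 22 mm centred in x, on that a 10 x 26 x 6 mm blue toggle; 68 mm high in all, this point 34 mm above its underside. It starts upright on the tub's floor, under the tub's lid.
- breaker4_center (a point): Centre (half-way up) of circuit breaker 4 (absent in some starts): white plastic, 0.2 kg, base block 84 x 36 x 40 mm (its x, y, z), on it a nose 44 x 36 x 22 mm centred in x, on that a 10 x 26 x 6 mm blue toggle; 68 mm high in all, this point 34 mm above its underside. It starts upright on the tub's floor, under the tub's lid.
- tape_roll: Yellow tape roll, 90 mm diameter, 45 mm high; bystander, leave it alone. Origin: middle of its underside.
- paint_tin: Green-labelled paint tin, 100 mm diameter, 120 mm high; bystander, leave it alone. Origin: middle of its underside.
- hammer: Hammer, 260 mm long along its x, head (100 mm wide, 26 high) at its +x end, lying on the counter; bystander, leave it alone. Origin: middle of its underside.
- screwdriver: Screwdriver, 200 mm long along its x, lying on the counter; bystander, leave it alone. Origin: middle of its underside.
- tape_measure: Yellow tape measure, 62 x 36 x 60 mm; bystander, leave it alone. Origin: middle of its underside.
- lamp_carton: Blue carton, 130 x 100 x 90 mm; bystander, leave it alone. Origin: middle of its underside.
- pipe_tee: Grey pipe tee, 110 mm long, 42 mm diameter; bystander, leave it alone. Origin: middle of its underside.

How it is judged (in metres and radians):
On the way, in this order (a step that is already met when the one before it is completed fails the run):
1. the latch knob is turned to released (value of joint latch above 1.25 rad), for 0.2 s.
2. the case's lid stands open (value of joint case_door above 1.25 rad), for 0.2 s.
3. every breaker lies inside the case (x of breaker1_center in the frame of case between -0.067 and 0.067 m and y of breaker1_center in the frame of case between -0.132 and 0.132 m and z of breaker1_center in the frame of case between 0.02 and 0.085 m and x of breaker2_center in the frame of case between -0.067 and 0.067 m and y of breaker2_center in the frame of case between -0.132 and 0.132 m and z of breaker2_center in the frame of case between 0.02 and 0.085 m and x of breaker3_center in the frame of case between -0.067 and 0.067 m and y of breaker3_center in the frame of case between -0.132 and 0.132 m and z of breaker3_center in the frame of case between 0.02 and 0.085 m and x of breaker4_center in the frame of case between -0.067 and 0.067 m and y of breaker4_center in the frame of case between -0.132 and 0.132 m and z of breaker4_center in the frame of case between 0.02 and 0.085 m), for 0.2 s.
At the end, for the whole second after the job is handed in: Every breaker is inside the display case, the case's lid is closed (within 0.05 rad) and the knob is turned back to latched (within 0.2 rad); the tub's lid lies flat on the counter, knob up; all at rest (all of step 3 and value of joint case_door below 0.05 rad and value of joint latch below 0.2 rad and height (world z) of lid_knob below 0.042 m and angle between lid_knob's own z axis and vertical below 0.1 rad and linear speed of each of breaker1, breaker2, breaker3, breaker4, tub_lid below 0.02 m/s); the robot touches nothing.
It fails at once if another thing on the counter is shoved more than 6 cm (distance of any of tape_roll, paint_tin, hammer, screwdriver, tape_measure, lamp_carton, pipe_tee from where it was at the start of the episode above 0.06 m).
Of breaker1, breaker2, breaker3, breaker4 only 2 to 4 are there at a start; the rules pass over those that are not, and their reading is None.
At some moment in a run one of breaker1, breaker2, breaker3, breaker4 may be knocked a few centimetres aside while the robot is not near it.
Once in a run the grip may slacken for a moment while it holds something.
It also fails if it takes over 210 s, if anything falls off the work surface, if the arm or the gripper's body presses on something with over 40 N, if the wrist force passes 120 N, or if a joint passes its speed limit or range.

### The arm

A 6-joint arm with a two-finger parallel gripper is mounted at the origin on the work surface. World frame = base frame: x ahead of the robot, y to its left, z up, the work surface at z = 0. Lengths are in mm, angles in rad, forces in N, time in s.
With the tool pointing down it reaches from about 350 to 875 mm from the base axis. Payload 4.2 kg.
Tool frame: the origin (TCP) lies at the very end of the fingers, on their centre line; the grasp point (between the pads) lies 19 mm behind it; z points along the fingers, y is the direction in which the jaws open and shut (so a half turn about z gives the same grasp; the last joint's range is limited). The gripper opens to 85 mm and grips with 20 to 120 N. Pads are 22 mm wide; open, the fingers measure 114 mm over their backs; the gripper's body (76 mm by 85 mm) begins 54 mm behind the grasp point. The pads swing forward as they close: fully open they stand 13 mm farther back than shut.
Start: joints at [-0.854, 0.385, 0.008, 0, -1.194, -0.259], TCP at [276.246, -560.613, 231.312] pointing down, gripper open.
Joint ranges: [-3.14, 3.14], [-1.21, 2.06], [-1.07, 1.41], [-3.16, 2.05], [-2.99, -0.16], [-3.1, 3.1]. Speed limits (rad/s): [2.79, 2.79, 3.14, 3.14, 3.14, 3.14].

### API

Orientations are given as a unit quaternion [x, y, z, w].
In Python, from bench import arm, optics, job gives the robot as it stands.
- The arm moves only by the tool send_rows, never from a script. Its argument "steps" is a list that holds one entry, the list of rows, each a list of 5 numbers: the shift along the tool's x, y, z in cm, then the turn about the tool's z in rad, then the opening, from 0 (shut) to 1 (fully open). A call has 1 to 10 rows; each row shifts and turns the pose as measured when the row begins, along the tool's axes as they then stand; what a row does not reach is not made up. A row lasts 1/12 s, in which the tool goes at most 41.7 mm and 7.16 degrees, less where a joint would pass 70% of its speed; a pose out of reach is approached as far as the arm can. A call with a gripper value outside its range is refused whole. The fingers move at their own pace and stop on an object; the grip force is fixed at half the most. Time passes only in rows, so rows that do not move let the fingers close. It gives the time, the measured TCP pose, the force and the opening at its end, in the units of the state.
- arm.read_state(): the state, without advancing time (a new reading comes with each control period).
- optics.get_image(name): name is "side" or "top" or "wrist"; returns (picture, depth): 480x640x3 uint8, blue, green, red; 480x640 float32, mm along the optical axis (not along the pixel's ray), 0 where there is no reading.
- optics.get_calibration(name): a dict with "K" (3x3 intrinsics, pixels), "rvec" (rotation vector, rad) and "tvec" (3), from world to camera coordinates, as OpenCV has them; the wrist camera has in their place "hand_eye" (4x4, takes a point from camera to tool coordinates, whose origin is the TCP and whose axes are the flange's). Camera axes: x right, y down, z forward; pixel columns grow to the right and rows downward; lengths in mm; the calibration is good to about 2 mm. A picture is of the moment at which its call begins: read the wrist's pose just before it. get_calibration takes no time and is no camera call.
- job.job_done(): hands the job in, once; it reports no verdict.
The state is a dict: "clock": time; "joints": joint angles; "joint_vel": joint speeds; "joint_efforts": joint torques, N m; "position": TCP position; "ee_rot": TCP orientation; "contact_force": force on the tool from outside, world axes, zero at the start; "wrist_torque": the same for the moment, N m; "gripper_width": finger opening in mm.
Only numpy, scipy, OpenCV 4.12 (cv2) and the standard library are available. Lean on these libraries where they do the work, as an engineer would, in place of code of your own. Each camera call takes 0.05 s, during which the arm holds its last target. There are 200 camera calls.

## Working session

There is one attempt and no reset: what is moved stays moved. The work goes in short steps, Python scripts to look and compute and a tool call to move; the robot and the scene stay as the last step left them, time stands still between calls to the robot, and variables do not carry over. Pictures are saved under pics/ and viewed, about 12 in all and at most 16, crops included, and the job is handed in when it is done.

Besides the shell and the picture viewer there is one more tool, called as name(argument=value, ...), one argument or row to a line, values as JSON. send_rows: Moves the arm, as the interface text tells. Its arguments: {"type":"object","properties":{"steps":{"type":"array","items":{"type":"array","items":{"type":"array","items":{"type":"number"}}}}},"required":["steps"]}

```bash
mkdir -p pics; ls; cat > h.py <<'E'
import numpy as np, cv2
from bench import arm, optics, job
from scipy.spatial.transform import Rotation as R
def cal(n, st=None):
    c=optics.get_calibration(n); K=np.array(c["K"],float)
    if "rvec" in c:
        Rm=cv2.Rodrigues(np.array(c["rvec"],float))[0]; t=np.array(c["tvec"],float).ravel()
        return K,Rm.T,-Rm.T@t       # cam->world rot, cam centre
    H=np.array(c["hand_eye"],float); Rt=R.from_quat(st["ee_rot"]).as_matrix()
    return K,Rt@H[:3,:3],Rt@H[:3,3]+np.array(st["position"])
def shot(n, save=None):
    st=arm.read_state(); im,d=optics.get_image(n)
    if save: cv2.imwrite("pics/"+save,im)
    return im,d,cal(n,st)
def ray(C,uv,z):
    K,Rw,o=C; r=Rw@np.linalg.inv(K)@np.array([uv[0],uv[1],1.]); return o+r*(z-o[2])/r[2]
def cloud(d,C):
    K,Rw,o=C; v,u=np.mgrid[:d.shape[0],:d.shape[1]]
    p=np.stack([(u-K[0,2])/K[0,0]*d,(v-K[1,2])/K[1,1]*d,d],-1)
    return p@Rw.T+o
def proj(C,p):
    K,Rw,o=C; q=K@(Rw.T@(np.array(p)-o)); return q[:2]/q[2]
E
python3 - <<'E'
from h import *
s=arm.read_state(); print(s)
for n in("top","side"):
    im,d,C=shot(n,n+"1.png"); np.save(n+"_d.npy",d); print(n,C[2],C[1][:,2],C[0][0,0],d[d>0].min(),d.max())
E
```

```text
pics
{'clock': 0.0, 'joints': array([-8.54390346e-01,  3.85559980e-01,  6.60890809e-03, -5.12726558e-04,
       -1.19397828e+00, -2.58596706e-01]), 'joint_vel': array([ 1.47321044e-03,  2.12098190e-04,  7.24535834e-04, -6.70996062e-04,
        2.13353198e-03,  5.02155042e-05]), 'joint_efforts': array([-5.76663069e-06, -3.92291486e+01,  1.88404584e+01,  4.18642581e+00,
       -4.69665014e-03,  5.19359403e-06]), 'position': array([ 275.99833516, -560.10354735,  230.21084945]), 'ee_rot': array([-2.26818613e-01,  9.73936406e-01,  1.05388196e-03, -2.89056336e-04]), 'contact_force': array([-0.25771101,  0.2347041 , -0.71706389]), 'wrist_torque': array([-0.01769977, -0.03447   ,  0.01301622]), 'gripper_width': 85.44878501654632}
top [ 438.19273601    9.11641704 1417.20329245] [ 0.09867501 -0.01985943 -0.99492153] 459.5041910554792 654.21704 2342.0854
side [ 402.00513805  932.97114528 1249.91516859] [ 0.10124149 -0.63541325 -0.76550648] 491.8680118520326 848.28674 3786.0464
```

View pics/top1.png

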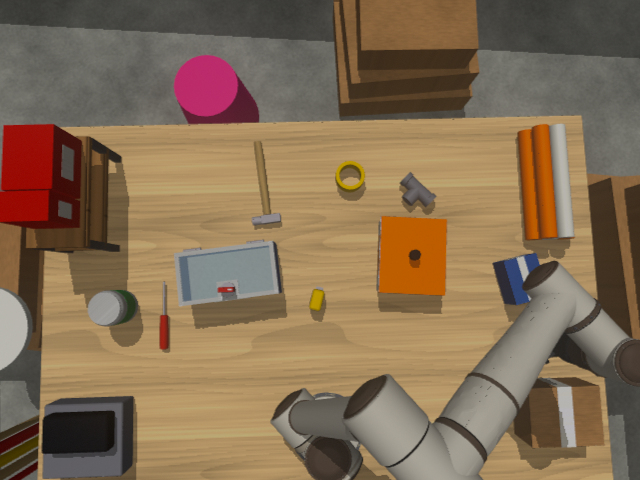

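View pics/side1.png

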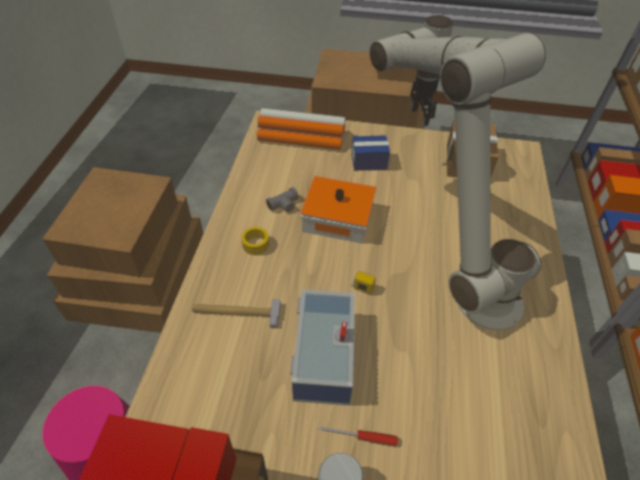

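The top view shows the case at (228,272) with its red bar at (227,289), the tub lid at (413,255) with its knob at (415,255), and free counter between them near (330,240). The side view agrees. Next I'll measure.

```bash
python3 - <<'E'
from h import *
im={n:cv2.imread(f"pics/{n}1.png") for n in("top","side")}
D={n:np.load(n+"_d.npy") for n in im}; C={n:cal(n) for n in im}
W={n:cloud(D[n],C[n]) for n in im}
hsv={n:cv2.cvtColor(im[n],cv2.COLOR_BGR2HSV) for n in im}
def blob(n,lo,hi,box):
    m=cv2.inRange(hsv[n],lo,hi); k=np.zeros_like(m); x0,y0,x1,y1=box; k[y0:y1,x0:x1]=m[y0:y1,x0:x1]
    c,_=cv2.findContours(k,0,1); return k,max(c,key=cv2.contourArea)
def tri(a,b):
    A=[];B=[]
    rs=[]
    for n,uv in(("top",a),("side",b)):
        K,Rw,o=C[n]; r=Rw@np.linalg.inv(K)@np.array([*uv,1.]); r/=np.linalg.norm(r)
        P=np.eye(3)-np.outer(r,r); A.append(P);B.append(P@o)
    x=np.linalg.solve(sum(A),sum(B)); return x
# tub lid
mk,ct=blob("top",(5,150,120),(20,255,255),(360,200,460,310))
p=W["top"][(mk>0)&(D["top"]>0)]; print("lid pts z",np.percentile(p[:,2],[5,50,95]),p.mean(0))
z=98
ctw=np.array([ray(C["top"],q[0],np.median(p[:,2]))[:2] for q in ct],np.float32)
print("lid rect",cv2.minAreaRect(ctw))
res={}
for n,bx in(("top",(400,240,430,270)),("side",(325,180,355,210))):
    mk,c=blob(n,(0,0,0),(180,255,70),bx); res[n]=np.argwhere(mk>0)[:,::-1].mean(0); print("knob",n,res[n],ray(C[n],res[n],112), (mk>0).sum())
print("knob tri",tri(res["top"],res["side"]))
for n,bx in(("top",(210,275,245,300)),("side",(330,310,360,350))):
    m=cv2.inRange(hsv[n],(0,150,100),(6,255,255))|cv2.inRange(hsv[n],(170,150,100),(180,255,255))
    k=np.zeros_like(m);x0,y0,x1,y1=bx;k[y0:y1,x0:x1]=m[y0:y1,x0:x1]
    pts=np.argwhere(k>0)[:,::-1]; res[n]=pts.mean(0)
    q=np.array([ray(C[n],u,154)[:2] for u in pts],np.float32)
    print("bar",n,res[n],len(pts),cv2.minAreaRect(q),ray(C[n],res[n],150), "depthz",np.percentile(W[n][k>0][:,2],[10,50,90]))
print("bar tri",tri(res["top"],res["side"]))
# case: points z in 100..125 nearby from depth
for n in W:
    w=W[n]; m=(w[...,2]>95)&(w[...,2]<125)&(w[...,0]>350)&(w[...,0]<800)&(w[...,1]>150)&(w[...,1]<560)
    nl,lab,stt,ce=cv2.connectedComponentsWithStats(m.astype(np.uint8)); i=1+np.argmax(stt[1:,4])
    q=w[lab==i]; print("case",n,stt[i],cv2.minAreaRect(q[:,:2].astype(np.float32)),np.median(q[:,2]))
w=W["top"]
for nm,(u,v) in dict(roll=(350,165),tm=(317,298),hamh=(266,219),hamr=(278,218),tee=(417,190),carton=(505,280),scr=(164,330),caseflo=(230,262),tin=(108,305)).items(): print(nm,w[v,u].round())
# other corners of case by walls colour
mk,ct=blob("top",(95,40,60),(125,255,255),(165,230,290,315)); print("blue",cv2.boundingRect(ct))
c=cv2.resize(im["top"][195:325,150:470],None,fx=2.5,fy=2.5,interpolation=cv2.INTER_CUBIC); cv2.imwrite("pics/crop1.png",c)
E
```

```text
lid pts z [89.34063934 94.15763178 98.48361226] [ 506.99914108 -263.92668256   93.14909252]
lid rect ((507.9371337890625, -263.5395202636719), (192.53855895996094, 222.27597045898438), 85.5609130859375)
knob top [414.59756098 254.57317073] [ 508.20999625 -265.69564931  112.        ] 82
knob side [339.35555556 194.8       ] [ 507.15024496 -265.85226657  112.        ] 45
knob tri [ 507.66868057 -265.68086854  112.16286203]
bar top [224.43859649 289.15789474] 57 ((427.4501953125, 265.30810546875), (38.14299392700195, 10.820019721984863), 88.25045776367188) [427.03440159 267.67825607 150.        ] depthz [149.94919787 153.17929793 156.09049432]
bar side [342.72727273 331.60606061] 33 ((426.0585021972656, 276.9933166503906), (7.665879249572754, 26.676284790039062), 7.540927886962891) [425.51323528 274.95585275 150.        ] depthz [148.82899552 152.2509011  154.67452986]
bar tri [426.33117601 269.51783981 140.8701441 ]
case top [ 174  240   96   66 4959] ((474.9844970703125, 277.6886901855469), (156.97665405273438, 268.78436279296875), 5.578022003173828) 115.23695703980752
case side [ 290  292   64   99 5220] ((475.2220153808594, 278.50244140625), (156.7123260498047, 272.41705322265625), 5.801480293273926) 114.5344203179443
roll [795. -97.  31.]
tm [392.  16.  59.]
hamh [634. 165.  26.]
hamr [636. 128.  29.]
tee [ 708. -297.   44.]
carton [ 428. -541.   60.]
scr [311. 473.  25.]
caseflo [502. 259. 115.]
tin [393. 596. 120.]
blue (180, 246, 89, 55)
```

View pics/crop1.png

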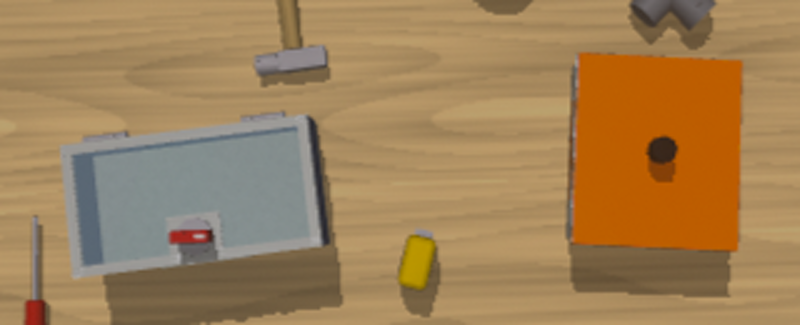

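The crop shows the bar along the case's y, offset towards the +y end as expected from its tilt (yaw ≈ +0.10 rad), and no obstacles between the case and the tub except the tape measure. I'll align the tool and move above the lid knob.

send_rows(
  steps=[
    [[0,0,0,0.114,1],[0,0,0,0.114,1],[0,0,0,0.114,1],[0,0,0,0.114,1],[0,0,0,0,1]],
  ],
)

```text
clock: 0.52
position: [275.3, -558.6, 227.0]
ee_rot: [0.01, 1.0, 0.004, -0.002]
contact_force: [0.2, -0.0, 0.4]
gripper_width: 85.1
```

send_rows(
  steps=[
    [[-2.5,3.2,0,0,1],[-2.5,3.2,0,0,1],[-2.5,3.2,0,0,1],[-2.5,3.2,0,0,1],[-2.5,3.2,0,0,1],[-2.5,3.2,0,0,1],[-2.5,3.2,0,0,1],[-2.5,3.2,0,0,1],[-2.5,3.2,0,0,1],[0,0,0,0,1]],
  ],
)

```text
clock: 1.35
position: [507.9, -264.8, 223.4]
ee_rot: [-0.001, 1.0, 0.006, -0.004]
contact_force: [-1.1, -1.1, -1.0]
gripper_width: 85.3
```

send_rows(
  steps=[
    [[0,0,3.5,0,1],[0,0,3.5,0,1],[0,0,3.5,0,1],[0,0,1.8,0,1],[0,0,0,0,1],[0,0,0,0,0],[0,0,0,0,0],[0,0,0,0,0],[0,0,0,0,0],[0,0,0,0,0]],
  ],
)

```text
clock: 2.18
position: [513.0, -261.8, 102.2]
ee_rot: [-0.016, 1.0, 0.004, 0.001]
contact_force: [-1.5, -0.2, -0.2]
gripper_width: 28.3
```

send_rows(
  steps=[
    [[0,0,0,0,0],[0,0,-1,0,0],[0,0,-3,0,0],[0,0,-3,0,0],[0,0,-2,0,0],[0,0,0,0,0]],
  ],
)

```text
clock: 2.68
position: [511.2, -262.4, 198.2]
ee_rot: [-0.015, 1.0, 0.004, 0.0]
contact_force: [1.5, -1.1, -1.4]
gripper_width: 28.4
```

send_rows(
  steps=[
    [[-0.8,3,0,0,0],[-0.8,3,0,0,0],[-0.8,3,0,0,0],[-0.8,3,0,0,0],[-0.8,3,0,0,0],[-0.8,3,0,0,0],[-0.8,3,0,0,0],[-0.8,3,0,0,0],[0,0,0,0,0]],
  ],
)

```text
clock: 3.43
position: [567.3, -12.0, 199.7]
ee_rot: [-0.011, 1.0, 0.005, 0.001]
contact_force: [-0.3, -1.1, -2.6]
gripper_width: 28.6
```

```bash
python3 - <<'E'
from h import *
im,d,C=shot("top","top2.png"); np.save("top2_d.npy",d)
cv2.imwrite("pics/top2c.png",cv2.resize(im[130:350,150:470],(800,550)))
E
```

```text
(no output)
```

View pics/top2c.png

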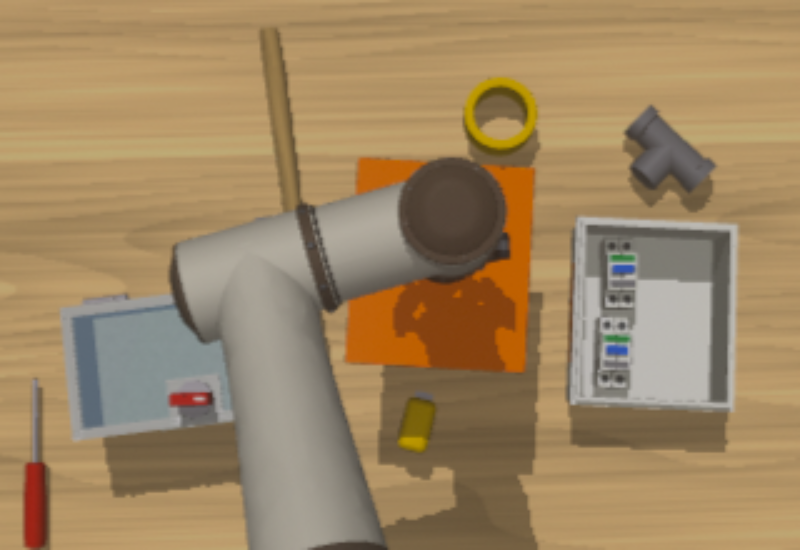

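The lid hangs from the gripper above the free area. The tub holds two breakers, in the crop at (620,270) and (615,350), along the +y wall with long axes near x. I'll lower the lid.

send_rows(
  steps=[
    [[0,0,3.4,0,0],[0,0,3.4,0,0],[0,0,3.4,0,0],[0,0,3.4,0,0],[0,0,2,0,0],[0,0,0.8,0,0],[0,0,0.5,0,0],[0,0,0.3,0,0]],
  ],
)

```text
clock: 4.15
position: [566.5, -15.3, 23.1]
ee_rot: [-0.01, 1.0, 0.005, 0.002]
contact_force: [0.2, -0.1, -1.5]
gripper_width: 28.4
```

send_rows(
  steps=[
    [[0,0,0.2,0,0],[0,0,0,0,1],[0,0,0,0,1],[0,0,0,0,1],[0,0,0,0,1],[0,0,-3,0,1],[0,0,-4,0,1],[0,0,-4,0,1],[0,0,-4,0,1],[0,0,-4,0,1]],
  ],
)

```text
clock: 4.98
position: [564.1, -18.1, 217.9]
ee_rot: [-0.009, 1.0, 0.004, 0.0]
contact_force: [0.8, 0.4, -0.0]
gripper_width: 85.3
```

send_rows(
  steps=[
    [[1.7,3.6,-0.2,0,1],[1.7,3.6,-0.2,0,1],[1.7,3.6,-0.2,0,1],[1.7,3.6,-0.2,0,1],[1.7,3.6,-0.2,0,1],[1.7,3.6,-0.2,0,1],[1.7,3.6,-0.2,0,1],[1.7,3.6,-0.2,0,1],[0,0,0,0,1]],
  ],
)

```text
clock: 5.73
position: [425.6, 278.6, 260.1]
ee_rot: [-0.007, 1.0, 0.014, 0.023]
contact_force: [0.6, -1.0, -0.3]
gripper_width: 85.1
```

send_rows(
  steps=[
    [[0,0,0,-0.119,1],[0,0,0,-0.119,1],[0,0,0,-0.119,1],[0,0,0,-0.119,1],[0,0,0,-0.119,1],[0,0,0,-0.119,1],[0,0,0,-0.119,1]],
  ],
)

```text
clock: 6.32
position: [423.3, 282.4, 267.0]
ee_rot: [-0.429, 0.903, 0.006, 0.033]
contact_force: [0.0, 0.6, 0.4]
gripper_width: 85.3
```

send_rows(
  steps=[
    [[0,0,0,-0.119,1],[0,0,0,-0.119,1],[0,0,0,-0.119,1],[0,0,0,-0.119,1],[0,0,0,-0.119,1],[0,0,0,-0.119,1],[0,0,0,-0.119,1],[0,0,0,0,1]],
  ],
)

```text
clock: 6.98
position: [423.7, 280.8, 274.2]
ee_rot: [0.772, -0.635, 0.009, -0.039]
contact_force: [-0.5, -0.4, -0.2]
gripper_width: 85.4
```

```bash
python3 - <<'E'
from h import *
im,d,C=shot("wrist","w1.png"); s=arm.read_state()
T=R.from_quat(s["ee_rot"]).as_matrix(); print(s["position"],np.degrees(np.arctan2(T[1,0],T[0,0])),T[:,2],s["joints"])
h=cv2.cvtColor(im,cv2.COLOR_BGR2HSV)
m=cv2.inRange(h,(0,150,80),(6,255,255))|cv2.inRange(h,(172,150,80),(180,255,255))
n,l,st,c=cv2.connectedComponentsWithStats(m)
i=1+np.argmax(st[1:,4]); print(st[i],c[i])
w=cloud(d,C); q=w[(l==i)&(d>0)]; print("z",np.percentile(q[:,2],[10,50,90]))
t=q[q[:,2]>148]; print(len(t),t.mean(0),cv2.minAreaRect(t[:,:2].astype(np.float32)) if len(t) else 0, "center now px",proj(C,[428,272,154]))
E
```

```text
[423.7341571  280.80781458 274.33278466] -79.0400619804322 [ 0.06358019  0.05003064 -0.99672187] [ 0.91735567  0.11232477 -0.26193279  0.02231673 -1.11816447 -0.73637946]
[ 363  354   86   32 1350] [404.95407407 370.30148148]
z [20.73939794 24.41299184 26.36329953]
0 [nan nan nan] 0 center now px [328.74982793 209.92441335]<stdin>:9: RuntimeWarning: Mean of empty slice.
  ret = um.true_divide(
```

View pics/w1.png

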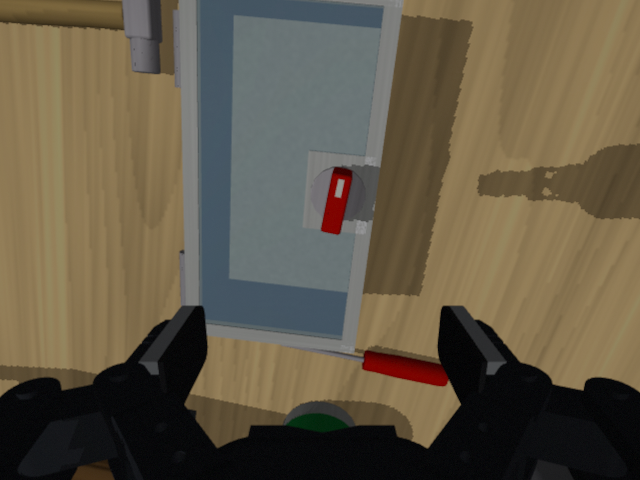

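The wrist view shows the latched red bar at (337,200); the largest red blob was the screwdriver. I'll fix the selection, and also watch the tool tilt (about 4.6°) that has built up.

```bash
cat >> h.py <<'E'
def redbar(im,d,C,zt=154,near=None):
    h=cv2.cvtColor(im,cv2.COLOR_BGR2HSV)
    m=cv2.inRange(h,(0,120,60),(8,255,255))|cv2.inRange(h,(172,120,60),(180,255,255))
    m=cv2.morphologyEx(m,cv2.MORPH_CLOSE,np.ones((9,9)))
    n,l,st,c=cv2.connectedComponentsWithStats(m); w=cloud(d,C); out=[]
    for i in range(1,n):
        if st[i,4]<300: continue
        q=w[(l==i)&(d>0)]; z=np.percentile(q[:,2],90); t=q[q[:,2]>z-5]
        if z<60: continue
        out.append((c[i].round(1),st[i,4],z.round(1),t.mean(0).round(1),cv2.minAreaRect(t[:,:2].astype(np.float32))))
    return out
def tool():
    s=arm.read_state(); T=R.from_quat(s["ee_rot"]).as_matrix()
    print("t",round(s["clock"],2),"pos",s["position"].round(1),"yaw",round(np.arctan2(T[1,0],T[0,0]),3),"z",T[:,2].round(3),"j",s["joints"].round(2),"F",s["contact_force"].round(1),"w",round(s["gripper_width"],1)); return s,T
E
python3 - <<'E'
from h import *
im,d,C=shot("wrist"); tool()
for o in redbar(im,d,C): print(o)
w=cloud(d,C); h=cv2.cvtColor(im,cv2.COLOR_BGR2HSV)
m=(w[...,2]>100)&(w[...,2]<125)&(w[...,0]>370)&(w[...,0]<590)&(w[...,1]>90)&(w[...,1]<450)&(d>0)
q=w[m][:,:2].astype(np.float32); print("case part",cv2.minAreaRect(q),np.median(w[m][:,2]))
E
```

```text
t 7.08 pos [423.7 280.9 274.2] yaw -1.381 z [ 0.063  0.05  -0.997] j [ 0.92  0.11 -0.26  0.02 -1.12 -0.74] F [-0.2  0.5  0.1] w 85.3
(array([336. , 202.3]), np.int32(1212), np.float64(155.3), array([424.1, 266.1, 154.3]), ((424.10003662109375, 267.03326416015625), (41.62168884277344, 13.621212005615234), 89.87154388427734))
case part ((472.8116760253906, 276.50433349609375), (157.33901977539062, 272.4693908691406), 5.61168098449707) 116.47105306677298
```

send_rows(
  steps=[
    [[0,0,2.5,0,1],[0,0,2.5,0,1],[0,0,2.5,0,1]],
  ],
)

```text
clock: 7.33
position: [432.2, 287.9, 205.6]
ee_rot: [0.767, -0.64, 0.009, -0.049]
contact_force: [-0.8, 0.1, 0.1]
gripper_width: 85.2
```

```bash
python3 - <<'E'
from h import *
im,d,C=shot("wrist"); tool()
for o in redbar(im,d,C): print(o)
E
```

```text
t 7.38 pos [429.6 285.6 199.5] yaw -1.39 z [ 0.068  0.056 -0.996] j [ 0.91  0.18 -0.37  0.02 -0.93 -0.75] F [-1.3 -0.4 -3.7] w 85.4
(array([351.3, 220.1]), np.int32(2259), np.float64(155.3), array([424.3, 265.6, 154.3]), ((424.20086669921875, 266.8113098144531), (13.603046417236328, 41.67982864379883), 0.038678985089063644))
```

send_rows(
  steps=[
    [[0,0,0,0.09,1],[0,0,0,0.09,1],[1,0.4,0,0,1],[1,0.4,0,0,1],[0,0,0,0,1],[0,0,1.4,0,1],[0,0,1.4,0,1],[0,0,1.4,0,1],[0,0,0,0,1]],
  ],
)

```text
clock: 8.13
position: [423.1, 263.9, 158.3]
ee_rot: [-0.703, 0.71, -0.004, 0.045]
contact_force: [-0.3, -0.5, -0.4]
gripper_width: 85.4
```

```bash
python3 - <<'E'
from h import *
tool()
E
```

```text
t 8.13 pos [423.1 263.9 158.3] yaw -1.579 z [ 0.07   0.057 -0.996] j [ 0.9   0.2  -0.47  0.03 -0.81 -0.92] F [-0.3 -0.5 -0.4] w 85.4
```

send_rows(
  steps=[
    [[-0.1,0,1,0,1],[-0.1,0,1,0,1],[0,0,0.9,0,1],[0,0,0,0,0],[0,0,0,0,0],[0,0,0,0,0],[0,0,0,0,0],[0,0,0,0,0],[0,0,0,0,0],[0,0,0,0,0]],
  ],
)

```text
clock: 8.97
position: [426.6, 268.7, 133.5]
ee_rot: [-0.704, 0.709, -0.004, 0.049]
contact_force: [1.7, 0.6, -1.8]
gripper_width: 13.3
```

send_rows(
  steps=[
    [[0,0,0,0.1,0],[0,0,0,0.1,0],[0,0,0,0.1,0],[0,0,0,0.1,0],[0,0,0,0.1,0],[0,0,0,0.1,0],[0,0,0,0.1,0],[0,0,0,0.1,0]],
  ],
)

```text
clock: 9.63
position: [427.8, 268.0, 133.7]
ee_rot: [-0.357, 0.933, 0.014, 0.046]
contact_force: [1.6, 0.1, -0.1]
gripper_width: 12.7
```

```bash
python3 - <<'E'
from h import *
s,T=tool(); print(s["wrist_torque"])
E
```

```text
t 9.63 pos [427.8 268.  133.7] yaw -2.411 z [ 0.077  0.059 -0.995] j [ 0.9   0.24 -0.5   0.03 -0.74 -1.76] F [ 1.6  0.1 -0.1] w 12.7
[-0.54047722  0.01305919  0.03091839]
```

send_rows(
  steps=[
    [[0,0,0,0.1,0],[0,0,0,0.1,0],[0,0,0,0.1,0],[0,0,0,0.1,0],[0,0,0,0.1,0],[0,0,0,0.1,0],[0,0,0,0.08,0],[0,0,0,0,0]],
  ],
)

```text
clock: 10.3
position: [428.2, 266.7, 133.6]
ee_rot: [-0.016, 0.999, 0.023, 0.039]
contact_force: [-1.4, 2.3, -1.1]
gripper_width: 12.7
```

```bash
python3 - <<'E'
from h import *
s,T=tool(); print(s["wrist_torque"])
E
```

```text
t 10.3 pos [428.2 266.7 133.6] yaw -3.111 z [ 0.077  0.047 -0.996] j [ 0.9   0.24 -0.5   0.04 -0.75 -2.47] F [-1.4  2.3 -1.1] w 12.7
[-0.40468822  0.41712442  1.3365028 ]
```

The wrist torque jumped to 1.3 N m at 1.53 rad of turn, so the knob is at its stop. I'll generate the arc for lifting the lid.

```bash
cat > arc.py <<'E'
from h import *
import sys
yaw=.098; cx=np.array([np.cos(yaw),np.sin(yaw),0])
g0=np.array([426.7,265.8,152.5]); H=g0+121*cx; H[2]=110
def gp(th): return H+cx*(-121*np.cos(th)+42.5*np.sin(th))+np.array([0,0,121*np.sin(th)+42.5*np.cos(th)])
def cur():
    s,T=tool(); g=s["position"]-19*T[:,2]; e=g-H; a=e@cx; th=np.pi-np.arctan2(e[2],a)-np.arctan2(42.5,121)
    print("theta",round(th,3),"r",round(np.hypot(a,e[2]),1),"lat",round(e@np.cross([0,0,1],cx),1)); return s,T,g,th
if __name__=="__main__":
    s,T,g,th=cur(); print("torque",s["wrist_torque"].round(2)); p=g
    for t in map(float,sys.argv[1:]):
        q=gp(t); print(t,(T.T@(q-p)/10).round(2)); p=q
E
python3 arc.py 0.08 0.16 .3 .45 .6
```

```text
t 10.3 pos [428.2 266.7 133.6] yaw -3.111 z [ 0.077  0.047 -0.996] j [ 0.9   0.24 -0.5   0.04 -0.75 -2.47] F [-1.4  2.3 -1.1] w 12.7
theta 0.0 r 128.2 lat -0.0
torque [-0.4   0.42  1.34]
0.08 [-0.44  0.07 -0.92]
0.16 [-0.52  0.07 -0.88]
0.3 [-1.08  0.13 -1.43]
0.45 [-1.36  0.15 -1.35]
0.6 [-1.55  0.15 -1.13]
```

send_rows(
  steps=[
    [[0,0,0,0,0],[-0.4,0.1,-0.9,0,0],[-0.5,0.1,-0.9,0,0],[0,0,0,0,0]],
  ],
)

```text
clock: 10.63
position: [433.8, 267.6, 148.7]
ee_rot: [-0.021, 0.999, 0.021, 0.036]
contact_force: [2.2, 1.5, -1.1]
gripper_width: 12.5
```

```bash
python3 arc.py .3 .45 .6 .75 .9
```

```text
t 10.63 pos [433.8 267.6 148.7] yaw -3.101 z [ 0.071  0.044 -0.997] j [ 0.89  0.23 -0.46  0.04 -0.8  -2.44] F [ 2.2  1.5 -1.1] w 12.5
theta 0.126 r 128.8 lat 0.4
torque [-0.11 -0.12  0.78]
0.3 [-1.35  0.1  -1.77]
0.45 [-1.36  0.13 -1.35]
0.6 [-1.54  0.13 -1.14]
0.75 [-1.7   0.13 -0.89]
0.9 [-1.81  0.13 -0.63]
```

```bash
python3 - <<'E'
from h import *
im,d,C=shot("side","side2.png"); w=cloud(d,C)
c=np.array([471,272]);cx=np.array([.995,.098]);cy=np.array([-.098,.995])
e=(w[...,:2]-c); a=e@cx; b=e@cy
for lo,hi in((-120,-60),(60,125)):
  for x0 in range(-80,80,20):
    m=(a>x0)&(a<x0+20)&(b>lo)&(b<hi)&(w[...,2]>60)&(d>0); print(lo,x0,m.sum(),np.percentile(w[m][:,2],[20,50,90]).round(1) if m.sum() else '')
cv2.imwrite("pics/side2c.png",cv2.resize(im[230:430,250:450],(600,600)))
E
```

```text
-120 -80 2 [130.3 130.6 131.1]
-120 -60 0 
-120 -40 17 [125.4 126.9 129.7]
-120 -20 105 [123.2 125.2 128. ]
-120 0 135 [120.8 122.6 125.4]
-120 20 134 [118.3 120.1 122.9]
-120 40 129 [115.1 117.9 120.7]
-120 60 129 [114.  115.9 119.2]
60 -80 123 [131.2 133.  136.4]
60 -60 197 [127.9 130.  132.9]
60 -40 192 [126.  128.  130.5]
60 -20 189 [123.1 124.9 128.1]
60 0 189 [120.3 122.4 125.2]
60 20 192 [118.4 120.  123.5]
60 40 189 [115.5 117.2 119.9]
60 60 179 [113.7 116.1 119.2]
```

View pics/side2c.png

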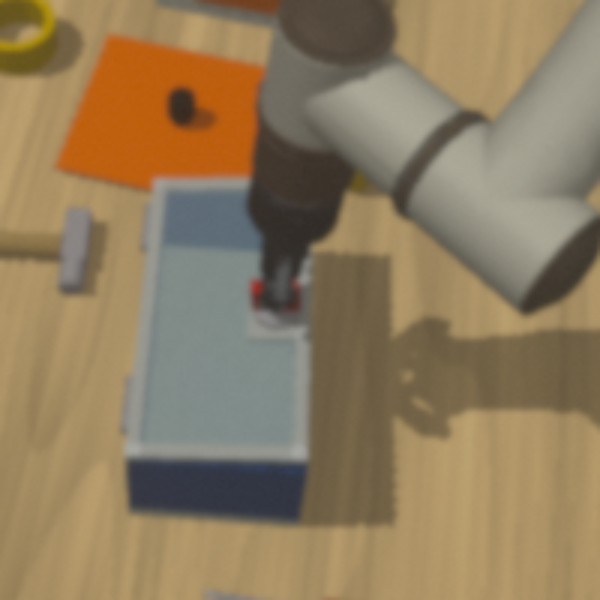

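The depth shows the lid sloping at about 0.125 rad with the bar gripped, so it is released and lifting. I'll carry on.

send_rows(
  steps=[
    [[-1.3,0.1,-1.8,0,0],[-1.4,0.1,-1.4,0,0],[-1.5,0.1,-1.1,0,0],[-1.7,0.1,-0.9,0,0],[0,0,0,0,0]],
  ],
)

```text
clock: 11.1
position: [474.5, 271.6, 194.7]
ee_rot: [-0.021, 0.999, 0.02, 0.019]
contact_force: [7.0, -1.4, -3.4]
gripper_width: 12.7
```

```bash
python3 arc.py .9 1.05 1.2 1.35 1.5 1.6
```

```text
t 11.1 pos [474.5 271.6 194.7] yaw -3.099 z [ 0.037  0.04  -0.999] j [ 0.82  0.26 -0.28 -0.   -0.98 -2.34] F [ 7.  -1.4 -3.4] w 12.7
theta 0.615 r 127.2 lat 0.4
torque [-0.8  -1.9   0.59]
0.9 [-3.23  0.2  -1.63]
1.05 [-1.87  0.12 -0.41]
1.2 [-1.91  0.11 -0.13]
1.35 [-1.91  0.1   0.16]
1.5 [-1.87  0.09  0.44]
1.6 [-1.2   0.05  0.45]
```

send_rows(
  steps=[
    [[-1.6,0.1,-0.9,0,0],[-1.7,0.1,-0.8,0,0],[-1.9,0.1,-0.5,0,0],[-1.9,0.1,-0.2,0,0],[0,0,0,0,0]],
  ],
)

```text
clock: 11.52
position: [528.6, 276.8, 215.0]
ee_rot: [-0.02, 1.0, 0.018, 0.0]
contact_force: [3.9, -1.7, -3.3]
gripper_width: 12.1
```

```bash
python3 arc.py 1.2 1.35 1.5 1.6
```

```text
t 11.52 pos [528.6 276.8 215. ] yaw -3.102 z [-0.     0.036 -0.999] j [ 0.74  0.34 -0.09 -0.03 -1.12 -2.26] F [ 3.9 -1.7 -3.3] w 12.1
theta 1.084 r 125.4 lat 0.3
torque [-0.54 -1.04  0.3 ]
1.2 [-1.43  0.07 -0.41]
1.35 [-1.92  0.11  0.09]
1.5 [-1.88  0.1   0.37]
1.6 [-1.22  0.06  0.4 ]
```

send_rows(
  steps=[
    [[-1.4,0.1,-0.4,0,0],[-1.9,0.1,0,0,0],[-1.9,0.1,0.3,0,0],[-1.2,0.1,0.3,0,0],[0,0,0,0,0]],
  ],
)

```text
clock: 11.93
position: [583.5, 282.0, 212.2]
ee_rot: [-0.016, 1.0, 0.018, -0.009]
contact_force: [2.7, -0.3, -2.2]
gripper_width: 10.5
```

```bash
python3 arc.py 1.5 1.6; python3 - <<'E'
from h import *
im,d,C=shot("side","side3.png")
cv2.imwrite("pics/side3c.png",cv2.resize(im[200:430,230:480],(650,600)))
E
```

```text
t 11.93 pos [583.5 282.  212.2] yaw -3.109 z [-0.019  0.036 -0.999] j [ 0.68  0.44  0.06 -0.04 -1.18 -2.2 ] F [ 2.7 -0.3 -2.2] w 10.5
theta 1.529 r 126.7 lat 0.1
torque [-0.06 -0.55  0.15]
1.5 [ 0.31 -0.02 -0.25]
1.6 [-1.22  0.07  0.38]
```

View pics/side3c.png

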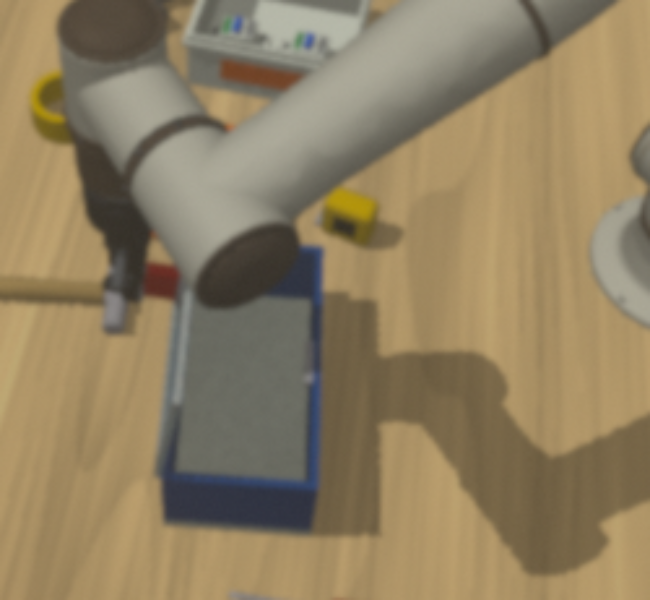

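The lid stands nearly upright with the bar still in the pads. I'll nudge it slightly past, release and rise.

send_rows(
  steps=[
    [[-0.8,0,0.2,0,0],[0,0,0,0,1],[0,0,0,0,1],[0,0,0,0,1],[0,0,0,0,1],[0,0,-2,0,1],[0,0,-3,0,1],[0,0,-3,0,1],[0,0,-3,0,1],[0,0,-3,0,1]],
  ],
)

```text
clock: 12.82
position: [587.5, 274.6, 343.8]
ee_rot: [-0.013, 1.0, 0.014, -0.019]
contact_force: [0.3, 1.2, -0.2]
gripper_width: 85.2
```

```bash
python3 - <<'E'
from h import *
tool()
im,d,C=shot("side","side4.png"); w=cloud(d,C)
c=np.array([471,272]);cx=np.array([.995,.098]);cy=np.array([-.098,.995])
e=(w[...,:2]-c); a=e@cx; b=e@cy
for z0 in range(130,270,20):
    m=(abs(a-75)<60)&(b>80)&(b<140)&(w[...,2]>z0)&(w[...,2]<z0+20)&(d>0); print(z0,m.sum(),np.median(a[m]).round(1) if m.sum() else '')
E
```

```text
t 12.82 pos [587.5 274.6 343.8] yaw -3.115 z [-0.039  0.028 -0.999] j [ 0.66  0.39  0.31 -0.05 -1.5  -2.21] F [ 0.3  1.2 -0.2] w 85.2
130 9 77.5
150 11 75.0
170 11 74.1
190 11 71.4
210 12 70.9
230 10 68.5
250 80 66.4
```

The lid stands at about 1.48 rad. I'll move over the tub at height and measure the breakers with the wrist camera.

send_rows(
  steps=[
    [[0,-3.5,0,0,1],[0,-3.5,0,0,1],[0,-3.5,0,0,1],[0,-3.5,0,0,1],[0,-3.5,0,0,1],[0.6,-3.5,0,0,1],[0.6,-3.5,0,0,1],[0.6,-3.5,0,0,1]],
  ],
)

```text
clock: 13.53
position: [580.8, -8.3, 344.5]
ee_rot: [-0.019, 1.0, 0.02, -0.006]
contact_force: [1.3, 0.2, 0.7]
gripper_width: 85.3
```

send_rows(
  steps=[
    [[0.6,-3.5,0,0,1],[0.6,-3.5,0,0,1],[0.6,-3.5,0,0,1],[0.6,-3.5,0,0,1],[0.6,-3.5,0,0,1],[0.6,-3.5,0,0,1],[0.6,-3.5,0,0,1],[0,0,0,0,1]],
  ],
)

```text
clock: 14.2
position: [541.2, -270.9, 334.3]
ee_rot: [-0.016, 1.0, 0.019, -0.004]
contact_force: [-0.0, 0.7, 0.2]
gripper_width: 85.5
```

```bash
python3 - <<'E'
from h import *
tool(); im,d,C=shot("wrist","w2.png"); np.save("w2_d.npy",d); np.savez("w2_C",K=C[0],R=C[1],o=C[2])
w=cloud(d,C); h=cv2.cvtColor(im,cv2.COLOR_BGR2HSV)
m=cv2.inRange(h,(100,120,60),(130,255,255)); m[(w[...,0]<400)|(w[...,0]>620)|(w[...,1]<-360)|(w[...,1]>-170)]=0
n,l,st,c=cv2.connectedComponentsWithStats(m)
for i in range(1,n):
    if st[i,4]>60: q=w[(l==i)&(d>0)]; print(c[i],st[i,4],np.median(q,0).round(1))
E
```

```text
t 14.2 pos [ 541.2 -270.9  334.3] yaw -3.109 z [-0.008  0.038 -0.999] j [-0.22  0.31  0.17 -0.04 -1.44 -1.32] F [-0.   0.7  0.2] w 85.5
[367.48627451 124.41176471] 255 [ 465.8 -217.4   73.2]
[350.75909091 217.52272727] 220 [ 560.8 -229.2   73.2]
```

View pics/w2.png

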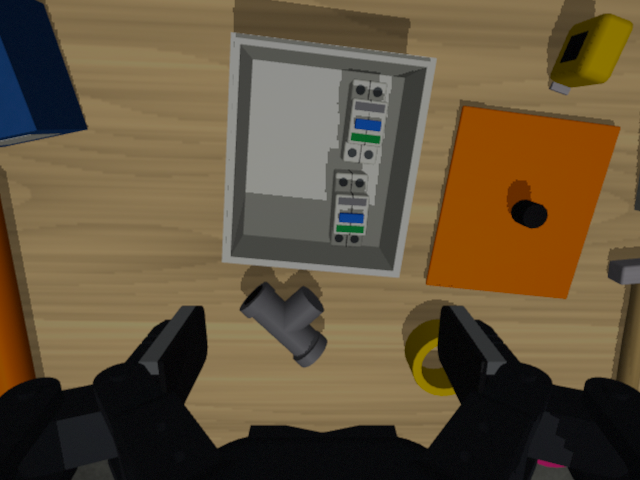

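The wrist view shows both breakers upright, toggles at (367,124) and (351,217), with the +y wall to their right. I'll measure yaw and wall clearance.

```bash
python3 - <<'E'
from h import *
d=np.load("w2_d.npy"); z=np.load("w2_C.npz"); C=(z["K"],z["R"],z["o"]); w=cloud(d,C)
for nm,c in(("A",(465.8,-217.4)),("B",(560.8,-229.2))):
    e=w[...,:2]-np.array(c)
    near=(abs(e[...,0])<50)&(abs(e[...,1])<26)&(d>0)
    for lo,hi in((38,52),(60,80),(38,80)):
        q=w[near&(w[...,2]>lo)&(w[...,2]<hi)]; print(nm,lo,len(q),cv2.minAreaRect(q[:,:2].astype(np.float32)),np.median(q[:,2]).round(1))
# tub rim
m=(w[...,2]>83)&(w[...,2]<97)&(w[...,0]>380)&(w[...,0]<630)&(w[...,1]>-380)&(w[...,1]<-160)&(d>0)
print("rim",cv2.minAreaRect(w[m][:,:2].astype(np.float32)),m.sum())
E
```

```text
A 38 1324 ((463.632080078125, -216.622314453125), (36.153907775878906, 84.14012145996094), 85.01774597167969) 45.3
A 60 1638 ((463.5216064453125, -216.530029296875), (36.24024963378906, 44.109718322753906), 85.10247802734375) 67.6
A 38 2992 ((463.64874267578125, -216.5613555908203), (36.28094482421875, 84.11624908447266), 85.10247802734375) 66.1
B 38 1203 ((563.2465209960938, -227.10565185546875), (51.214927673339844, 93.49331665039062), 86.92771911621094) 45.2
B 60 1637 ((573.33544921875, -227.78619384765625), (51.6254768371582, 73.46279907226562), 87.35356903076172) 67.5
B 38 2987 ((563.2676391601562, -226.98114013671875), (51.63323211669922, 93.52217102050781), 86.92771911621094) 65.4
rim ((506.25543212890625, -260.91162109375), (189.4980010986328, 219.14297485351562), 85.61640930175781) 5946
```

send_rows(
  steps=[
    [[0,0,0,0.118,0.55],[2.6,1.2,0,0,0.55],[2.6,1.2,0,0,0.55],[2.6,1.2,0,0,0.55],[0,0,3.5,0,0.55],[0,0,3.5,0,0.55],[0,0,3.5,0,0.55],[0,0,3.5,0,0.55],[0,0,3.5,0,0.55],[0,0,0,0,0.55]],
  ],
)

```text
clock: 15.08
position: [465.4, -212.1, 159.3]
ee_rot: [0.043, 0.999, 0.018, 0.004]
contact_force: [-1.0, -0.2, -0.8]
gripper_width: 47.2
```

```bash
cat >> h.py <<'E'
def blues(name="wrist",box=None):
    "blue toggles: centroid at top, base rect from eroded neighbourhood"
    im,d,C=shot(name); w=cloud(d,C); h=cv2.cvtColor(im,cv2.COLOR_BGR2HSV)
    m=cv2.inRange(h,(105,120,60),(128,255,255)); x0,x1,y0,y1=box
    m[(w[...,0]<x0)|(w[...,0]>x1)|(w[...,1]<y0)|(w[...,1]>y1)|(w[...,2]<40)]=0
    n,l,st,c=cv2.connectedComponentsWithStats(m)
    for i in range(1,n):
        if st[i,4]<15: continue
        q=w[(l==i)&(d>0)]; p=np.median(q,0); e=w[...,:2]-p[:2]
        nm=((abs(e[...,0])<32)&(abs(e[...,1])<20)&(w[...,2]>p[2]-14)&(w[...,2]<p[2]+4)&(d>0)).astype(np.uint8)
        print(name,c[i].round(1),st[i,4],p.round(1),"nose",nm.sum(),cv2.minAreaRect(w[nm>0][:,:2].astype(np.float32)) if nm.sum()>5 else "")
    return im,d,C,w
E
python3 - <<'E'
from h import *
tool(); blues("wrist",(400,620,-360,-165))
E
```

```text
t 15.08 pos [ 465.4 -212.1  159.3] yaw 3.055 z [ 0.01   0.037 -0.999] j [-0.13  0.26 -0.35 -0.05 -0.95 -1.5 ] F [-1.  -0.2 -0.8] w 47.2
wrist [307.2 248.7] 683 [ 465.2 -217.6   73.2] nose 3938 ((463.4925537109375, -217.00379943847656), (35.79855728149414, 44.02714157104492), 85.20104217529297)
wrist [304.1 380.9] 571 [ 559.2 -228.9   72.9] nose 3061 ((558.8995361328125, -228.7647247314453), (35.980926513671875, 45.82840347290039), 87.9518814086914)
```

send_rows(
  steps=[
    [[0.2,-0.9,1,0,0.55],[0,0,2.5,0,0.55],[0,0,2.5,0,0.55],[0,0,2.5,0,0.55],[0,0,2,0,0.55],[0,0,1.2,0,0.55],[0,0,0,0,0.55]],
  ],
)

```text
clock: 15.72
position: [482.6, -223.5, 57.1]
ee_rot: [0.039, 0.999, 0.013, 0.025]
contact_force: [0.3, -0.5, 0.8]
gripper_width: 47.0
```

```bash
python3 - <<'E'
from h import *
tool()
E
```

```text
t 15.72 pos [ 482.6 -223.5   57.1] yaw 3.063 z [ 0.051  0.023 -0.998] j [-0.15  0.41 -0.45 -0.05 -0.67 -1.46] F [ 0.3 -0.5  0.8] w 47.0
```

```bash
python3 - <<'E'
from h import *
tool(); im,d,C,w=blues("top",(400,620,-360,-165)); im,d,C,w=blues("wrist",(400,620,-360,-165)); cv2.imwrite("pics/w3.png",im)
E
```

```text
t 15.72 pos [ 482.6 -223.5   57.1] yaw 3.063 z [ 0.051  0.023 -0.998] j [-0.15  0.41 -0.45 -0.05 -0.67 -1.46] F [ 0.3 -0.5  0.8] w 47.0
top [398.7 237. ] 25 [ 563.7 -230.1   71.9] nose 186 ((561.3780517578125, -228.8330078125), (36.37760543823242, 42.44482421875), 87.75382232666016)
wrist [336.  288.5] 2169 [ 464.9 -217.4   73.1] nose 11574 ((467.0571594238281, -216.25479125976562), (38.45976638793945, 51.14188766479492), 84.6150131225586)
```

View pics/w3.png

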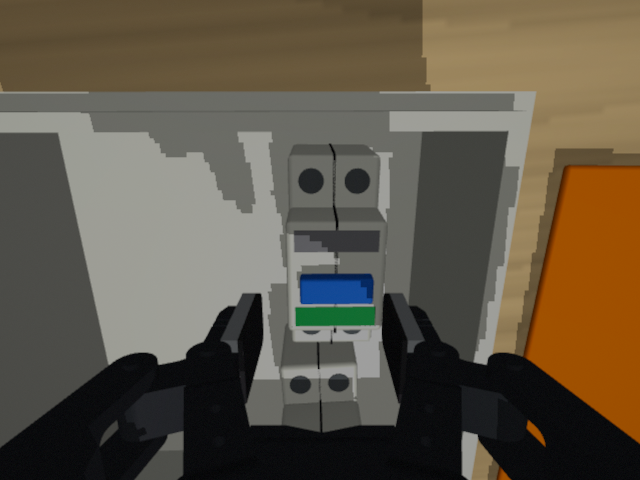

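The breaker hasn't moved, its toggle still at (336,288); the tool drifted in free space. I'll correct with small rows.

send_rows(
  steps=[
    [[0,0.6,-0.5,0,0.55],[1,0,0,0,0.55],[0.9,0,0,0,0.55],[0,0,0,0,0.55]],
  ],
)

```text
clock: 16.15
position: [467.6, -216.8, 69.6]
ee_rot: [0.038, 0.999, 0.011, 0.033]
contact_force: [0.0, -0.2, -0.5]
gripper_width: 47.1
```

```bash
python3 - <<'E'
from h import *
tool()
E
```

```text
t 16.15 pos [ 467.6 -216.8   69.6] yaw 3.065 z [ 0.066  0.02  -0.998] j [-0.14  0.36 -0.49 -0.05 -0.66 -1.47] F [ 0.  -0.2 -0.5] w 47.1
```

send_rows(
  steps=[
    [[0.3,0,1.2,0,0.55],[0.3,0,1.2,0,0.55],[0.3,0,1.2,0,0.55],[0,0,0,0,0.55]],
  ],
)

```text
clock: 16.48
position: [467.8, -217.9, 46.4]
ee_rot: [0.034, 0.998, 0.008, 0.044]
contact_force: [-1.4, 0.4, -1.0]
gripper_width: 46.7
```

```bash
python3 - <<'E'
from h import *
tool()
E
```

```text
t 16.48 pos [ 467.8 -217.9   46.4] yaw 3.073 z [ 0.089  0.013 -0.996] j [-0.14  0.39 -0.52 -0.05 -0.57 -1.46] F [-1.4  0.4 -1. ] w 46.7
```

send_rows(
  steps=[
    [[0.3,0.1,1.0,0,0.55],[0,0,0,0,0.55],[0,0,0,0,0],[0,0,0,0,0],[0,0,0,0,0],[0,0,0,0,0],[0,0,0,0,0]],
  ],
)

```text
clock: 17.07
position: [471.4, -218.3, 50.2]
ee_rot: [0.031, 0.998, 0.005, 0.055]
contact_force: [-0.7, 1.0, 3.5]
gripper_width: 34.5
```

```bash
python3 - <<'E'
from h import *
tool()
E
```

```text
t 17.07 pos [ 471.4 -218.3   50.2] yaw 3.08 z [ 0.111  0.007 -0.994] j [-0.13  0.38 -0.53 -0.04 -0.55 -1.46] F [-0.7  1.   3.5] w 34.5
```

send_rows(
  steps=[
    [[0,0,-2,0,0],[-0.3,0,-3,0,0],[-0.3,0,-3,0,0],[-0.3,0,-3.5,0,0],[-0.3,0,-3.5,0,0],[-0.3,0,-3.5,0,0]],
  ],
)

```text
clock: 17.57
position: [458.6, -218.7, 227.4]
ee_rot: [0.032, 0.999, 0.009, 0.038]
contact_force: [1.0, 0.2, -2.2]
gripper_width: 34.9
```

```bash
python3 - <<'E'
from h import *
tool()
E
```

```text
t 17.57 pos [ 458.6 -218.7  227.4] yaw 3.076 z [ 0.075  0.015 -0.997] j [-0.14  0.16 -0.31 -0.03 -1.03 -1.48] F [ 1.   0.2 -2.2] w 34.9
```

send_rows(
  steps=[
    [[0.2,3.9,0,-0.02,0],[0.2,3.9,0,-0.02,0],[0.2,3.9,0,-0.02,0],[0.2,3.9,0,-0.02,0],[0.2,3.9,0,-0.02,0],[0.2,3.9,0,-0.02,0],[0.2,3.9,0,-0.02,0],[0,3.9,0,-0.02,0]],
  ],
)

```text
clock: 18.23
position: [445.0, 96.3, 233.7]
ee_rot: [-0.042, 0.998, 0.003, 0.042]
contact_force: [1.4, 0.0, -2.8]
gripper_width: 34.8
```

```bash
python3 - <<'E'
from h import *
tool()
im,d,C=shot("top","top5.png"); w=cloud(d,C)
c=np.array([472,275]);cx=np.array([.995,.098]);cy=np.array([-.098,.995]); e=w[...,:2]-c; a=e@cx; b=e@cy
m=(w[...,2]<30)&(w[...,2]>5)&(abs(a)<72)&(abs(b)<150)&(d>0); mm=cv2.morphologyEx(m.astype(np.uint8),cv2.MORPH_OPEN,np.ones((3,3)))>0
print("floor",m.sum(),np.percentile(a[mm],[2,50,98]),np.percentile(b[mm],[2,50,98]),np.median(w[mm][:,2]))
m=(w[...,2]<118)&(w[...,2]>100)&(abs(a)<100)&(abs(b)<160)&(d>0); print("rim",cv2.minAreaRect(w[m][:,:2].astype(np.float32)),m.sum())
cv2.imwrite("pics/top5c.png",cv2.resize(im[130:350,150:470],(800,550)))
E
```

```text
t 18.23 pos [445.   96.3 233.7] yaw -3.057 z [ 0.084  0.009 -0.996] j [ 0.6   0.04 -0.45  0.05 -1.   -2.11] F [ 1.4  0.  -2.8] w 34.8
floor 3309 [-60.7128832    8.17211369  65.52662362] [-116.24782829   18.97627652  127.51642902] 14.016010466029456
rim ((472.4166259765625, 271.5821838378906), (150.45269775390625, 282.380126953125), 5.961391448974609) 763
```

View pics/top5c.png

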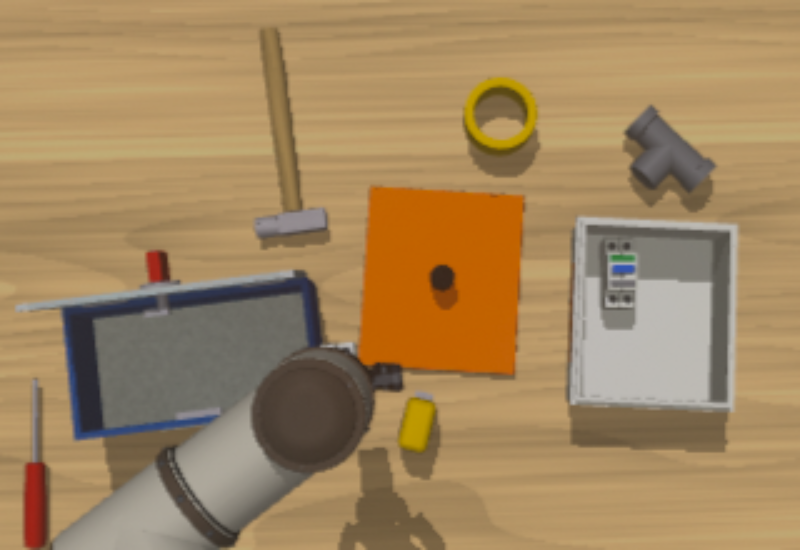

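The top view shows the case open and empty, the tub lid flat on the counter, breaker B still in the tub, and the arm near the case. The case centre is (472.4, 271.6), yaw 0.104. I'll continue to the placing spot.

send_rows(
  steps=[
    [[-0.5,3.8,0,0,0],[-0.5,3.8,0,0,0],[-0.5,3.8,0,0,0],[-0.5,3.8,0,0,0],[-0.5,3.8,0,0,0],[-0.5,2.5,0,0,0]],
  ],
)

```text
clock: 18.78
position: [449.4, 322.5, 230.0]
ee_rot: [-0.047, 0.998, 0.0, 0.038]
contact_force: [0.2, -0.2, -2.5]
gripper_width: 34.6
```

```bash
python3 - <<'E'
from h import *
tool()
E
```

```text
t 18.78 pos [449.4 322.5 230. ] yaw -3.048 z [ 0.075  0.004 -0.997] j [ 0.95  0.23 -0.24  0.07 -1.05 -2.46] F [ 0.2 -0.2 -2.5] w 34.6
```

send_rows(
  steps=[
    [[-0.2,0.3,3,0,0],[-0.2,0,3,0,0],[-0.2,0,3,0,0],[0,0,1.5,0,0]],
  ],
)

```text
clock: 19.12
position: [464.7, 336.7, 122.0]
ee_rot: [-0.051, 0.998, 0.003, 0.04]
contact_force: [-1.0, 0.1, -2.1]
gripper_width: 34.6
```

```bash
python3 - <<'E'
from h import *
tool()
E
```

```text
t 19.12 pos [464.7 336.7 122. ] yaw -3.039 z [ 0.079  0.01  -0.997] j [ 0.94  0.37 -0.35  0.08 -0.8  -2.46] F [-1.   0.1 -2.1] w 34.6
```

send_rows(
  steps=[
    [[0,-0.2,2.5,0,0],[0,-0.2,2,0,0],[0,0,1,0,0],[0,0,0.5,0,0]],
  ],
)

```text
clock: 19.45
position: [467.4, 330.7, 58.5]
ee_rot: [-0.053, 0.998, -0.004, 0.036]
contact_force: [-36.0, -6.9, 85.6]
gripper_width: 34.7
```

```bash
python3 - <<'E'
from h import *
tool()
E
```

```text
t 19.45 pos [467.4 330.7  58.5] yaw -3.036 z [ 0.071 -0.003 -0.997] j [ 0.93  0.46 -0.41  0.1  -0.66 -2.47] F [-36.   -6.9  85.6] w 34.7
```

It's pressing on the floor (86 N), so I'll ease off, open and rise.

send_rows(
  steps=[
    [[0,0,-0.3,0,0],[0,0,-0.1,0,1],[0,0,0,0,1],[0,0,0,0,1],[0,0,-1,0,1],[0,0,-3,0,1],[0,0,-3.5,0,1],[0,0,-3.5,0,1],[0,0,-3.5,0,1],[0,0,-3.5,0,1]],
  ],
)

```text
clock: 20.28
position: [450.8, 327.0, 239.3]
ee_rot: [-0.052, 0.998, -0.014, 0.026]
contact_force: [0.8, 0.7, -0.4]
gripper_width: 85.6
```

```bash
python3 - <<'E'
from h import *
tool(); blues("wrist",(380,560,130,420))
E
```

```text
t 20.28 pos [450.8 327.  239.3] yaw -3.036 z [ 0.053 -0.026 -0.998] j [ 0.95  0.25 -0.19  0.06 -1.12 -2.44] F [ 0.8  0.7 -0.4] w 85.6
wrist [223.6 240.6] 31901 [519.4 238.   97.7] nose 369 ((540.22705078125, 238.04177856445312), (2.448638916015625, 39.94157791137695), 5.762014865875244)
wrist [332. 222.] 423 [458.9 331.4  83.1] nose 2451 ((457.3348083496094, 331.7019348144531), (44.74445343017578, 36.00045394897461), 6.092740535736084)
```

The breaker is upright in the case at (457, 332). Now for B.

send_rows(
  steps=[
    [[0.4,-3.8,-0.5,0.07,1],[0,-3.9,0,0.07,1],[0,-3.9,0,0,1],[0,-3.9,0,0,1],[0,-3.9,0,0,1],[0,-3.9,0,0,1],[-0.5,-3.9,0,0,1],[-0.8,-3.9,0,0,1]],
  ],
)

```text
clock: 21.0
position: [459.7, 14.3, 262.4]
ee_rot: [0.014, 0.999, -0.002, 0.038]
contact_force: [1.9, 0.2, 0.1]
gripper_width: 85.4
```

send_rows(
  steps=[
    [[-1.5,-3.8,0,0,1],[-1.5,-3.8,0,0,1],[-1.5,-3.8,0,0,1],[-1.5,-3.8,0,0,0.55],[-1.5,-3.8,0,0,0.55],[-1.5,-3.8,0,0,0.55],[0,0,0,0,0.55]],
  ],
)

```text
clock: 21.58
position: [540.5, -228.9, 270.3]
ee_rot: [0.017, 0.999, -0.002, 0.039]
contact_force: [0.8, -0.1, 0.9]
gripper_width: 47.1
```

```bash
python3 - <<'E'
from h import *
tool(); blues("wrist",(400,620,-360,-165))
E
```

```text
t 21.58 pos [ 540.5 -228.9  270.3] yaw 3.109 z [ 0.078 -0.005 -0.997] j [-0.13  0.26 -0.08 -0.   -1.16 -1.47] F [ 0.8 -0.1  0.9] w 47.1
wrist [322.9 214.9] 315 [ 560.7 -228.9   73.2] nose 1920 ((558.7420043945312, -228.171142578125), (35.70694351196289, 44.50433349609375), 87.18649291992188)
```

send_rows(
  steps=[
    [[0,0.1,3.5,0,0.55],[0,0,3.5,0,0.55],[0,0,3.5,0,0.55],[0,0,3.5,0,0.55],[0,0,1.5,0,0.55]],
  ],
)

```text
clock: 22.05
position: [554.7, -226.8, 117.1]
ee_rot: [0.017, 0.999, -0.003, 0.045]
contact_force: [-0.2, -1.0, -0.6]
gripper_width: 47.2
```

```bash
python3 - <<'E'
from h import *
tool()
E
```

```text
t 22.05 pos [ 554.7 -226.8  117.1] yaw 3.108 z [ 0.091 -0.007 -0.996] j [-0.12  0.41 -0.27 -0.01 -0.8  -1.48] F [-0.2 -1.  -0.6] w 47.2
```

send_rows(
  steps=[
    [[0,-0.1,2.5,0,0.55],[0,0,2.5,0,0.55],[0,0,1.8,0,0.55],[0,0,0.4,0,0.55],[0,0,0,0,0],[0,0,0,0,0],[0,0,0,0,0],[0,0,0,0,0],[0,0,0,0,0]],
  ],
)

```text
clock: 22.8
position: [560.0, -221.8, 47.0]
ee_rot: [0.011, 0.999, -0.003, 0.045]
contact_force: [-0.1, -1.5, -0.8]
gripper_width: 35.2
```

```bash
python3 - <<'E'
from h import *
tool()
E
```

```text
t 22.8 pos [ 560.  -221.8   47. ] yaw 3.121 z [ 0.089 -0.008 -0.996] j [-0.11  0.5  -0.33 -0.   -0.65 -1.48] F [-0.1 -1.5 -0.8] w 35.2
```

send_rows(
  steps=[
    [[0,0,-2,0,0],[0,0,-3.5,0,0],[0.5,0,-3.5,0,0],[1,0,-3.5,0,0],[1.2,0,-3.5,0,0],[1.2,2,-2,0,0],[1.2,3.7,0,-0.02,0],[1.2,3.7,0,-0.02,0],[1.2,3.7,0,-0.02,0],[0.6,3.8,0,-0.02,0]],
  ],
)

```text
clock: 23.63
position: [457.4, -48.5, 221.3]
ee_rot: [-0.025, 0.999, -0.003, 0.039]
contact_force: [0.5, 1.5, -2.2]
gripper_width: 35.2
```

```bash
python3 - <<'E'
from h import *
tool()
E
```

```text
t 23.63 pos [457.4 -48.5 221.3] yaw -3.092 z [ 0.078 -0.004 -0.997] j [ 0.27  0.07 -0.45  0.03 -0.97 -1.8 ] F [ 0.5  1.5 -2.2] w 35.2
```

send_rows(
  steps=[
    [[-0.25,3.7,0,-0.02,0],[-0.3,3.7,0,-0.02,0],[-0.3,3.7,0,-0.014,0],[-0.3,3.7,0,0,0],[-0.3,3.7,0,0,0],[-0.3,3.7,0,0,0],[-0.3,2.7,0,0,0]],
  ],
)

```text
clock: 24.22
position: [446.0, 213.5, 219.2]
ee_rot: [-0.054, 0.998, -0.003, 0.038]
contact_force: [-0.0, -0.4, -2.0]
gripper_width: 35.0
```

```bash
python3 - <<'E'
from h import *
tool()
E
```

```text
t 24.22 pos [446.  213.5 219.2] yaw -3.033 z [ 0.076 -0.002 -0.997] j [ 0.81  0.14 -0.39  0.07 -0.99 -2.31] F [-0.  -0.4 -2. ] w 35.0
```

send_rows(
  steps=[
    [[-0.8,-0.6,1.5,0,0],[-0.4,-0.3,3,0,0],[-0.2,0,3,0,0],[-0.2,0,2.5,0,0]],
  ],
)

```text
clock: 24.55
position: [473.3, 218.1, 123.2]
ee_rot: [-0.061, 0.997, 0.003, 0.044]
contact_force: [-0.3, -0.3, -1.7]
gripper_width: 35.3
```

```bash
python3 - <<'E'
from h import *
tool()
E
```

```text
t 24.55 pos [473.3 218.1 123.2] yaw -3.02 z [ 0.088  0.011 -0.996] j [ 0.77  0.28 -0.48  0.08 -0.74 -2.28] F [-0.3 -0.3 -1.7] w 35.3
```

send_rows(
  steps=[
    [[0,-0.3,2.4,0,0],[0,-0.2,1.8,0,0],[0,0,0.8,0,0],[0,0,0,0,0]],
  ],
)

```text
clock: 24.88
position: [474.3, 211.0, 64.3]
ee_rot: [-0.061, 0.997, -0.001, 0.038]
contact_force: [0.4, 0.0, -0.8]
gripper_width: 34.9
```

```bash
python3 - <<'E'
from h import *
tool()
E
```

```text
t 24.88 pos [474.3 211.   64.3] yaw -3.02 z [ 0.077  0.002 -0.997] j [ 0.76  0.37 -0.55  0.09 -0.6  -2.28] F [ 0.4  0.  -0.8] w 34.9
```

send_rows(
  steps=[
    [[0,0,0.4,0,0],[0,0,0.1,0,1],[0,0,0,0,1],[0,0,0,0,1],[0,0,-1,0,1],[0,0,-3,0,1],[0,0,-3.5,0,1],[0,0,-3.5,0,1],[0,0,-3.5,0,1],[0,0,-3.5,0,1]],
  ],
)

```text
clock: 25.72
position: [459.4, 210.5, 247.9]
ee_rot: [-0.061, 0.997, -0.001, 0.039]
contact_force: [2.2, -0.1, -0.5]
gripper_width: 85.2
```

```bash
python3 - <<'E'
from h import *
tool(); im,d,C,w=blues("wrist",(390,530,130,420)); cv2.imwrite("pics/w4.png",im)
E
```

```text
t 25.72 pos [459.4 210.5 247.9] yaw -3.018 z [ 0.077  0.003 -0.997] j [ 0.78  0.13 -0.32  0.06 -1.06 -2.26] F [ 2.2 -0.1 -0.5] w 85.2
wrist [390.9 205. ] 14653 [444.4 257.6 109.3] nose 12 ((412.5746765136719, 245.5169219970703), (0.6370296478271484, 8.048255920410156), 4.343693733215332)
wrist [318.2 218.9] 389 [473.  208.8  83. ] nose 2312 ((471.52337646484375, 208.80177307128906), (44.7324333190918, 35.71277618408203), 5.678850173950195)
wrist [470.8 220.3] 405 [459.3 330.2  83.1] nose 2425 ((457.15869140625, 331.20025634765625), (43.76202392578125, 36.335323333740234), 5.373456001281738)
```

View pics/w4.png

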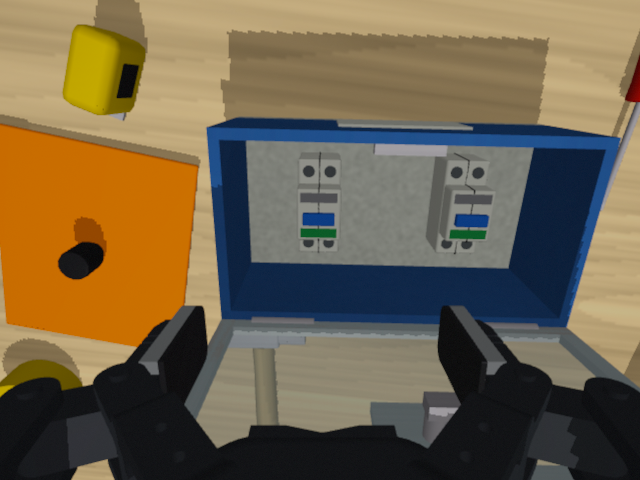

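Both breakers stand upright in the case, toggles at (318,219) and (471,220). I'll rise and go over the bar on the far side of the lid.

send_rows(
  steps=[
    [[0,0,-3.5,0,1],[0,0,-3.5,0,1],[0,0,-3.5,0,1],[-2.9,1.1,0,0,1],[-2.9,1.1,0,0.02,1],[-2.9,1.1,0,0,1],[-2.9,1.1,0,0,1],[-2.9,1.1,0,0,1]],
  ],
)

```text
clock: 26.43
position: [589.7, 281.0, 402.2]
ee_rot: [-0.053, 0.996, 0.017, 0.063]
contact_force: [-0.0, 1.8, 0.5]
gripper_width: 85.3
```

```bash
python3 - <<'E'
from h import *
tool()
for n in("wrist","top","side"):
    im,d,C=shot(n,n+"7.png"); w=cloud(d,C); h=cv2.cvtColor(im,cv2.COLOR_BGR2HSV)
    m=cv2.inRange(h,(0,120,50),(8,255,255))|cv2.inRange(h,(172,120,50),(180,255,255))
    k=(m>0)&(d>0)&(w[...,2]>190)&(w[...,2]<275)&(abs(w[...,0]-580)<60)&(abs(w[...,1]-280)<60)
    if k.sum()>5: q=w[k]; print(n,k.sum(),np.percentile(q,[3,50,97],axis=0).round(1).tolist())
E
```

```text
t 26.43 pos [589.7 281.  402.2] yaw -3.037 z [ 0.124  0.041 -0.991] j [ 0.72  0.31  0.29  0.05 -1.43 -2.18] F [-0.   1.8  0.5] w 85.3
wrist 804 [[545.1, 274.5, 252.0], [558.9, 280.9, 254.0], [573.9, 287.4, 255.9]]
top 95 [[548.1, 272.3, 215.6], [562.9, 276.7, 251.2], [578.1, 284.3, 256.5]]
side 130 [[549.0, 274.4, 221.7], [562.1, 286.0, 247.4], [574.4, 289.2, 255.1]]
```

send_rows(
  steps=[
    [[1,-0.2,2,0,1],[1,-0.2,2,0,1],[1,-0.2,2,0,1],[1,0,2,0,1],[0,0,1,0,1],[0,0,0.5,0,1]],
  ],
)

```text
clock: 27.08
position: [559.4, 272.9, 303.1]
ee_rot: [-0.053, 0.996, 0.02, 0.067]
contact_force: [0.9, 0.4, 0.3]
gripper_width: 85.0
```

```bash
python3 - <<'E'
from h import *
tool()
E
```

```text
t 27.08 pos [559.4 272.9 303.1] yaw -3.038 z [ 0.132  0.046 -0.99 ] j [ 0.74  0.27 -0.01  0.06 -1.16 -2.23] F [0.9 0.4 0.3] w 85.0
```

send_rows(
  steps=[
    [[0.2,0.3,2,0,1],[0,0,2,0,1],[0,0,2,0,1],[0,0,1.2,0,1]],
  ],
)

```text
clock: 27.42
position: [569.6, 280.5, 238.5]
ee_rot: [-0.053, 0.996, 0.024, 0.075]
contact_force: [-0.2, 1.1, -1.3]
gripper_width: 85.3
```

```bash
python3 - <<'E'
from h import *
tool()
im,d,C=shot("wrist","w8.png")
E
```

```text
t 27.42 pos [569.6 280.5 238.5] yaw -3.038 z [ 0.146  0.056 -0.988] j [ 0.74  0.32 -0.1   0.07 -1.   -2.24] F [-0.2  1.1 -1.3] w 85.3
```

View pics/w8.png

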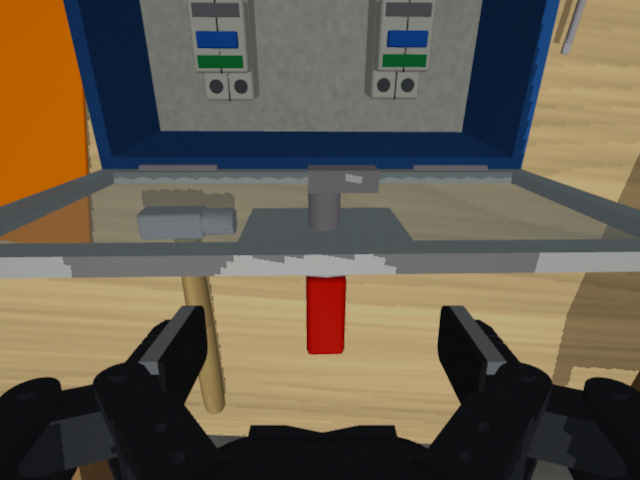

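The wrist view shows the bar at (326,315) midway between the open jaws, just beyond the lid edge. I'll lower a little and grip it.

send_rows(
  steps=[
    [[0.1,0,1.2,0,1],[0,0,0,0,0],[0,0,0,0,0],[0,0,0,0,0],[0,0,0,0,0],[0,0,0,0,0],[0,0,0,0,0]],
  ],
)

```text
clock: 28.05
position: [573.4, 282.0, 233.1]
ee_rot: [-0.054, 0.995, 0.026, 0.079]
contact_force: [0.6, -4.2, -0.1]
gripper_width: 12.8
```

```bash
sed -i 's/^yaw=.*/yaw=.104; cx=np.array([np.cos(yaw),np.sin(yaw),0])/; s/^g0=.*/g0=np.zeros(3)/; s/^H=.*//' arc.py; cat > close.py <<'E'
from h import *
import sys
yaw=.104; cx=np.array([np.cos(yaw),np.sin(yaw),0]); H=np.array([472.4,271.6,0])+75*cx; H[2]=110
# grip point rides with the lid: radius and phase from the present reading; args: theta_now, targets
s,T=tool(); print("torque",s["wrist_torque"].round(2)); g=s["position"]-19*T[:,2]; e=g-H; a=e@cx
r=np.hypot(a,e[2]); ph=np.pi-np.arctan2(e[2],a); print("r",r.round(1),"phase",ph.round(3),"theta~",(ph-np.arctan2(30+float(sys.argv[1]),121)).round(3),"lat",(e@np.array([-cx[1],cx[0],0])).round(1))
R0=float(sys.argv[2]) or r; p=g; l=(g-H)-cx*a; l[2]=0
for t in map(float,sys.argv[3:]):
    q=H+cx*(-R0*np.cos(t))+np.array([0,0,R0*np.sin(t)])+l; print(t,(T.T@(q-p)/10).round(2)); p=q
E
python3 close.py 5 0 1.6 1.5 1.4 1.3 1.2 1.1
```

```text
t 28.05 pos [573.4 282.  233.1] yaw -3.037 z [ 0.154  0.059 -0.986] j [ 0.74  0.33 -0.11  0.07 -0.98 -2.24] F [ 0.6 -4.2 -0.1] w 12.8
torque [-0.72  0.1  -0.19]
r 143.8 phase 1.735 theta~ 1.454 lat -0.9
1.6 [ 1.88  0.02 -0.49]
1.5 [ 1.42  0.01 -0.2 ]
1.4 [ 1.44  0.   -0.06]
1.3 [ 1.43 -0.    0.09]
1.2 [ 1.42 -0.01  0.23]
1.1 [ 1.39 -0.02  0.37]
```

send_rows(
  steps=[
    [[1.8,0,-0.3,0,0],[1.4,0,-0.2,0,0],[1.4,0,0,0,0],[1.4,0,0.1,0,0],[0,0,0,0,0]],
  ],
)

```text
clock: 28.47
position: [523.4, 276.4, 232.8]
ee_rot: [-0.055, 0.994, 0.029, 0.092]
contact_force: [-1.5, 1.4, -6.6]
gripper_width: 12.7
```

```bash
python3 close.py 5 143.8 1.2 1.1 1.0 .9 .8 .7 .6 .5
```

```text
t 28.47 pos [523.4 276.4 232.8] yaw -3.036 z [ 0.18   0.067 -0.981] j [ 0.8   0.24 -0.26  0.11 -0.91 -2.32] F [-1.5  1.4 -6.6] w 12.7
torque [0.18 0.62 0.15]
r 144.0 phase 1.38 theta~ 1.099 lat -1.4
1.2 [ 2.58 -0.01  0.26]
1.1 [ 1.4  -0.01  0.33]
1.0 [ 1.36 -0.02  0.47]
0.9 [ 1.3  -0.03  0.6 ]
0.8 [ 1.24 -0.03  0.73]
0.7 [ 1.16 -0.04  0.85]
0.6 [ 1.07 -0.04  0.96]
0.5 [ 0.97 -0.05  1.06]
```

send_rows(
  steps=[
    [[1.3,0,0.1,0,0],[1.3,0,0.2,0,0],[1.4,0,0.3,0,0],[1.4,0,0.4,0,0],[1.3,0,0.6,0,0],[0,0,0,0,0]],
  ],
)

```text
clock: 28.97
position: [472.9, 271.2, 213.0]
ee_rot: [-0.059, 0.992, 0.029, 0.107]
contact_force: [2.5, 2.1, -8.0]
gripper_width: 12.8
```

```bash
python3 close.py 5 143.8 .9 .8 .7 .6 .5 .4
```

```text
t 28.97 pos [472.9 271.2 213. ] yaw -3.027 z [ 0.208  0.071 -0.976] j [ 0.88  0.16 -0.43  0.16 -0.79 -2.44] F [ 2.5  2.1 -8. ] w 12.8
torque [-0.   -0.18  0.21]
r 144.8 phase 0.997 theta~ 0.715 lat -1.3
0.9 [ 1.24 -0.02  0.64]
0.8 [ 1.26 -0.02  0.69]
0.7 [ 1.18 -0.03  0.82]
0.6 [ 1.1  -0.03  0.93]
0.5 [ 1.   -0.04  1.03]
0.4 [ 0.89 -0.05  1.13]
```

send_rows(
  steps=[
    [[1.2,0,0.6,0,0],[1.2,0,0.7,0,0],[1.2,0,0.8,0,0],[1.1,0,0.9,0,0],[1,0,1,0,0],[0,0,0,0,0]],
  ],
)

```text
clock: 29.47
position: [435.3, 267.4, 175.6]
ee_rot: [-0.064, 0.991, 0.027, 0.117]
contact_force: [1.9, 2.3, -4.8]
gripper_width: 12.9
```

```bash
python3 close.py 5 143.8 .4 .3 .25 .2; python3 - <<'E'
from h import *
im,d,C=shot("side","side9.png"); w=cloud(d,C)
c=np.array([472.4,271.6]);cx=np.array([.9946,.104]);cy=np.array([-.104,.9946]); e=(w[...,:2]-c); a=e@cx; b=e@cy
m=(a>-60)&(a<70)&(b>60)&(b<125)&(w[...,2]>100)&(d>0); print(m.sum(),np.polyfit(a[m],w[m][:,2],1))
E
```

```text
t 29.47 pos [435.3 267.4 175.6] yaw -3.017 z [ 0.229  0.068 -0.971] j [ 0.95  0.14 -0.6   0.24 -0.65 -2.57] F [ 1.9  2.3 -4.8] w 12.9
torque [-0.19 -0.24  0.13]
r 143.9 phase 0.624 theta~ 0.342 lat -1.2
0.4 [ 2.18 -0.06  2.35]
0.3 [ 0.8  -0.04  1.2 ]
0.25 [ 0.35 -0.02  0.63]
0.2 [ 0.32 -0.02  0.64]
1251 [ -0.40928456 145.30081745]
```

send_rows(
  steps=[
    [[0.8,0,0.8,0,0],[0.7,0,0.8,0,0],[0.7,0,0.8,0,0],[0.5,0,0.8,0,0],[0,0,0,0,0]],
  ],
)

```text
clock: 29.93
position: [420.2, 265.7, 145.7]
ee_rot: [-0.065, 0.99, 0.023, 0.12]
contact_force: [-5.0, 2.2, -1.2]
gripper_width: 12.9
```

```bash
cat > door.py <<'E'
from h import *
def door(n="side",b0=60,b1=125):
    im,d,C=shot(n); w=cloud(d,C)
    c=np.array([472.4,271.6]);cx=np.array([.9946,.104]);cy=np.array([-.104,.9946]); e=(w[...,:2]-c); a=e@cx; b=e@cy
    m=(a>-60)&(a<70)&(b>b0)&(b<b1)&(w[...,2]>100)&(d>0); p=np.polyfit(a[m],w[m][:,2],1); print("door",n,m.sum(),(-np.arctan(p[0])).round(3),"z mid",p[1].round(1)); return im,d,C
if __name__=="__main__": door()
E
python3 close.py 5 143.8 .236; python3 door.py
```

```text
t 29.93 pos [420.2 265.7 145.7] yaw -3.014 z [ 0.235  0.061 -0.97 ] j [ 0.98  0.15 -0.7   0.31 -0.56 -2.67] F [-5.   2.2 -1.2] w 12.9
torque [0.12 1.41 0.31]
r 142.8 phase 0.389 theta~ 0.108 lat -1.1
0.236 [ 1.24 -0.04  1.81]
door side 1239 0.142 z mid 125.5
```

send_rows(
  steps=[
    [[0.5,0,0.7,0,0],[0.4,0,0.6,0,0],[0.2,0,0.4,0,0]],
  ],
)

```text
clock: 30.23
position: [415.5, 265.3, 130.4]
ee_rot: [-0.065, 0.99, 0.02, 0.121]
contact_force: [-11.0, -0.3, 10.4]
gripper_width: 13.2
```

```bash
python3 close.py 5 143.8 .236; python3 door.py
```

```text
t 30.23 pos [415.5 265.3 130.4] yaw -3.013 z [ 0.237  0.056 -0.97 ] j [ 0.99  0.17 -0.74  0.35 -0.51 -2.72] F [-11.   -0.3  10.4] w 13.2
torque [-0.44  2.04  0.14]
r 142.3 phase 0.277 theta~ -0.005 lat -0.9
0.236 [ 0.41 -0.    0.44]
door side 1233 0.026 z mid 116.6
```

send_rows(
  steps=[
    [[0,0,0.5,0,0],[0,0,0.4,0,0]],
  ],
)

```text
clock: 30.45
position: [415.6, 265.2, 125.7]
ee_rot: [-0.066, 0.99, 0.018, 0.121]
contact_force: [-54.2, -7.6, 64.3]
gripper_width: 12.9
```

```bash
python3 close.py 5 143.8 .236; python3 door.py
```

```text
t 30.45 pos [415.6 265.2 125.7] yaw -3.011 z [ 0.237  0.052 -0.97 ] j [ 0.99  0.18 -0.75  0.36 -0.5  -2.73] F [-54.2  -7.6  64.3] w 12.9
torque [-1.46 10.26  0.37]
r 141.0 phase 0.245 theta~ -0.037 lat -1.0
0.236 [ 0.31  0.01 -0.02]
door side 1221 -0.005 z mid 114.3
```

The lid is closed (fit −0.005 rad). I'll ease off, release and rise.

send_rows(
  steps=[
    [[0,0,-0.2,0,0],[0,0,0,0,1],[0,0,0,0,1],[0,0,0,0,1],[0,0,-1.5,0,1],[0,0,-2,0,1],[-1,0,-2.5,0,1],[-2,0,-2,0,1],[-2,0,-1,0,1],[-2,0,0,0,1]],
  ],
)

```text
clock: 31.33
position: [462.3, 269.1, 236.1]
ee_rot: [-0.065, 0.991, 0.016, 0.118]
contact_force: [-0.0, 0.7, 0.2]
gripper_width: 85.6
```

```bash
python3 door.py; python3 - <<'E'
from h import *
tool()
for n in("wrist","top"):
    im,d,C=shot(n,n+"10.png")
    for o in redbar(im,d,C): print(n,o)
E
```

```text
door side 1436 0.609 z mid 146.0
t 31.38 pos [465.6 270.7 236.6] yaw -3.014 z [ 0.234  0.048 -0.971] j [ 0.91  0.12 -0.44  0.21 -0.84 -2.48] F [4.7 2.1 2. ] w 85.5
wrist (array([321.6, 144.5]), np.int32(2277), np.float64(159.4), array([423.4, 267.1, 158.3]), ((424.9635009765625, 267.2049560546875), (41.94956970214844, 13.217879295349121), 8.31912612915039))
top (array([ 37.3, 176.4]), np.int32(7511), np.float64(341.5), array([637.9, 694.4, 341.6]), ((716.2448120117188, 693.546630859375), (115.02397918701172, 230.39634704589844), 89.26296997070312))
```

```bash
python3 - <<'E'
from h import *
for n in("side","wrist"):
    im,d,C=shot(n,n+"11.png"); w=cloud(d,C)
    c=np.array([472.4,271.6]);cx=np.array([.9946,.104]);cy=np.array([-.104,.9946]); e=(w[...,:2]-c); a=e@cx; b=e@cy
    for x0 in range(-72,72,24):
        for b0,b1 in((-130,-60),(60,130)):
            m=(a>x0)&(a<x0+24)&(b>b0)&(b<b1)&(w[...,2]>95)&(w[...,2]<150)&(d>0); print(n,x0,b0,m.sum(),np.median(w[m][:,2]).round(1) if m.sum()>5 else '',end=' | ')
    print()
E
```

```text
side -72 -130 96 119.6 | side -72 60 251 119.4 | side -48 -130 14 117.3 | side -48 60 247 118.0 | side -24 -130 117 116.9 | side -24 60 245 117.6 | side 0 -130 184 116.7 | side 0 60 241 116.5 | side 24 -130 179 115.7 | side 24 60 241 115.9 | side 48 -130 187 114.9 | side 48 60 250 115.2 | 
wrist -72 -130 5005 120.8 | wrist -72 60 4757 121.0 | wrist -48 -130 4304 119.8 | wrist -48 60 4093 119.9 | wrist -24 -130 3697 119.0 | wrist -24 60 3510 119.1 | wrist 0 -130 3197 118.1 | wrist 0 60 3063 118.3 | wrist 24 -130 2775 117.3 | wrist 24 60 2661 117.4 | wrist 48 -130 2475 116.9 | wrist 48 60 2398 117.0 |
```

The lid sprang back to about 0.035 rad on release. I'll press it down with shut fingers on the knob, then turn it.

```bash
cat > to.py <<'E'
from h import *
import sys
s,T=tool(); print("to",(T.T@(np.array(list(map(float,sys.argv[1:4])))-s["position"])/10).round(2),"torque",s["wrist_torque"].round(2))
E
python3 to.py 424 267 175
```

```text
t 31.58 pos [460.4 267.4 232.1] yaw -3.014 z [ 0.227  0.042 -0.973] j [ 0.92  0.12 -0.45  0.21 -0.84 -2.49] F [ 0.7 -1.  -0.1] w 85.6
to [4.84 0.37 4.73] torque [-0.11  0.48 -0.04]
```

send_rows(
  steps=[
    [[1.6,0.1,1.6,0,0],[1.6,0.1,1.6,0,0],[1.6,0.1,1.3,0,0],[0,0,0,0,0],[0,0,0,0,0],[0,0,0,0,0]],
  ],
)

```text
clock: 32.08
position: [419.5, 263.4, 172.1]
ee_rot: [-0.065, 0.991, 0.011, 0.113]
contact_force: [-0.1, -0.6, 0.9]
gripper_width: 12.6
```

```bash
python3 to.py 424 267 155
```

```text
t 32.08 pos [419.5 263.4 172.1] yaw -3.012 z [ 0.223  0.036 -0.974] j [ 0.98  0.13 -0.63  0.27 -0.68 -2.62] F [-0.1 -0.6  0.9] w 12.6
to [-0.1   0.28  1.78] torque [-0.04  0.44  0.04]
```

send_rows(
  steps=[
    [[-0.1,0.3,0.8,0,0],[0,0,0.6,0,0],[0,0,0.4,0,0],[0,0,0.3,0,0]],
  ],
)

```text
clock: 32.42
position: [427.6, 270.0, 154.8]
ee_rot: [-0.065, 0.991, 0.013, 0.116]
contact_force: [-21.2, -3.9, 34.8]
gripper_width: 0.2
```

```bash
python3 to.py 424 267 155; python3 door.py
```

```text
t 32.42 pos [427.6 270.  154.8] yaw -3.012 z [ 0.228  0.04  -0.973] j [ 0.98  0.16 -0.65  0.29 -0.62 -2.64] F [-21.2  -3.9  34.8] w 0.2
to [ 0.38 -0.25 -0.11] torque [-1.09  4.8  -0.05]
door side 1229 0.042 z mid 115.6
```

```bash
cat > door.py <<'E'
from h import *
def door(n="side"):
    im,d,C=shot(n); w=cloud(d,C)
    c=np.array([472.4,271.6]);cx=np.array([.9946,.104]);cy=np.array([-.104,.9946]); e=(w[...,:2]-c); a=e@cx; b=e@cy; A=[];Z=[]
    for x0 in range(-70,70,10):
        m=(a>x0)&(a<x0+10)&(b>60)&(b<125)&(w[...,2]>95)&(w[...,2]<160)&(d>0)
        if m.sum()>20: A.append(x0+5);Z.append(np.median(w[m][:,2]))
    p=np.polyfit(A,Z,1); print("door",n,len(A),(-np.arctan(p[0])).round(3),"mid",p[1].round(1),"front",np.array(Z[:3]).round(1)); return im,d,C
if __name__=="__main__": door()
E
python3 door.py
```

```text
door side 14 0.002 mid 114.3 front [115.3 114.4 114. ]
```

send_rows(
  steps=[
    [[0,0,-1.5,0,0],[0.2,-0.2,-2,0,0.32],[0,0,0,0,0.32],[0,0,0,0,0.32],[0,0,0,0,0.32]],
  ],
)

```text
clock: 32.93
position: [419.9, 267.1, 190.0]
ee_rot: [-0.064, 0.991, 0.014, 0.117]
contact_force: [-0.7, 0.4, -0.5]
gripper_width: 27.5
```

```bash
python3 door.py; python3 - <<'E'
from h import *
tool()
im,d,C=shot("wrist","wrist12.png")
for o in redbar(im,d,C): print(o)
E
python3 to.py 426 268 130
```

```text
door side 14 0.001 mid 114.5 front [115.2 114.1 114.6]
t 32.98 pos [419.8 266.8 189.6] yaw -3.014 z [ 0.23   0.041 -0.972] j [ 0.99  0.1  -0.61  0.26 -0.71 -2.62] F [-0.1 -0.4 -0.2] w 27.1
(array([319.3, 256.1]), np.int32(2471), np.float64(154.7), array([422.3, 267. , 153.9]), ((423.4421691894531, 267.0328369140625), (42.66592025756836, 13.392831802368164), 8.12149715423584))
t 33.03 pos [419.7 266.6 189.3] yaw -3.014 z [ 0.229  0.04  -0.973] j [ 0.99  0.1  -0.61  0.26 -0.72 -2.62] F [-0.3  0.4  0.9] w 27.4
to [ 0.75 -0.01  5.92] torque [-0.09  0.49  0.01]
```

Closed at 0.001 rad. Next I'll straddle the bar loosely and turn it back.

send_rows(
  steps=[
    [[0.2,0,1.8,0,0.32],[0.2,0,1.8,0,0.32],[0.1,0,1.4,0,0.32]],
  ],
)

```text
clock: 33.28
position: [427.9, 270.1, 139.8]
ee_rot: [-0.064, 0.991, 0.015, 0.118]
contact_force: [-0.2, -0.3, -0.3]
gripper_width: 27.0
```

```bash
python3 to.py 428 267.5 134; python3 - <<'E'
from h import *
im,d,C=shot("wrist","wrist13.png")
E
```

```text
t 33.28 pos [427.9 270.1 139.8] yaw -3.014 z [ 0.233  0.046 -0.971] j [ 0.97  0.18 -0.68  0.32 -0.56 -2.67] F [-0.2 -0.3 -0.3] w 27.0
to [ 0.16 -0.26  0.55] torque [-0.13  0.46 -0.01]
```

View pics/wrist13.png

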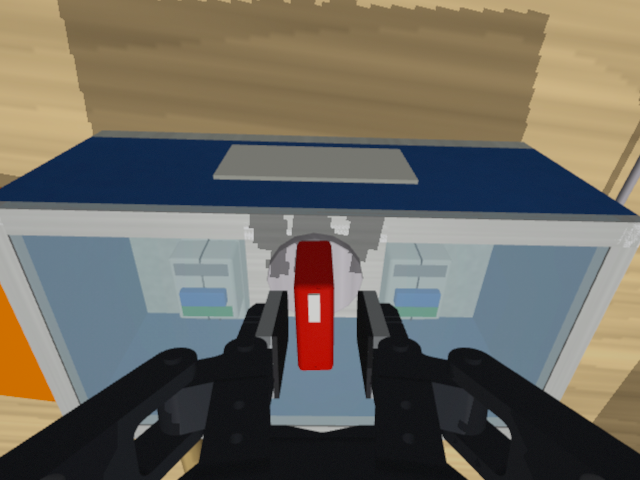

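The wrist view shows the bar (315,305) between the jaws with the lid shut over both breakers. I'll centre and turn.

send_rows(
  steps=[
    [[0.1,-0.2,0.3,0,0.32],[0,0,0,-0.11,0.32],[0,0,0,-0.11,0.32],[0,0,0,-0.11,0.32],[0,0,0,-0.11,0.32],[0,0,0,-0.11,0.32],[0,0,0,-0.11,0.32],[0,0,0,-0.11,0.32]],
  ],
)

```text
clock: 34.0
position: [427.2, 266.7, 131.1]
ee_rot: [-0.447, 0.887, -0.034, 0.111]
contact_force: [-0.3, -0.8, -0.8]
gripper_width: 27.1
```

```bash
python3 to.py 428 267.5 135; python3 door.py
```

```text
t 34.0 pos [427.2 266.7 131.1] yaw -2.195 z [ 0.226  0.039 -0.973] j [ 0.97  0.19 -0.69  0.32 -0.55 -1.87] F [-0.3 -0.8 -0.8] w 27.1
to [-0.17 -0.07 -0.35] torque [-0.18  0.29 -0.19]
door side 14 0.003 mid 114.5 front [115.3 114.6 114.9]
```

send_rows(
  steps=[
    [[0,0,-0.4,-0.11,0.32],[0,0,0,-0.11,0.32],[0,0,0,-0.11,0.32],[0,0,0,-0.11,0.32],[0,0,0,-0.11,0.32],[0,0,0,-0.11,0.32],[0,0,0,-0.11,0.32]],
  ],
)

```text
clock: 34.63
position: [427.1, 264.5, 135.5]
ee_rot: [0.753, -0.648, 0.074, -0.088]
contact_force: [2.1, -1.0, -0.3]
gripper_width: 27.4
```

```bash
python3 to.py 428 267.5 135; python3 door.py
```

```text
t 34.63 pos [427.1 264.5 135.5] yaw -1.421 z [ 0.226  0.036 -0.973] j [ 0.97  0.18 -0.69  0.32 -0.56 -1.07] F [ 2.1 -1.  -0.3] w 27.4
to [-0.28 -0.12  0.08] torque [-0.29 -0.08 -0.17]
door side 14 0.002 mid 114.4 front [115.4 114.2 114.7]
```

send_rows(
  steps=[
    [[0,0,0,0,0.2],[0,0,0,0,0.2],[0,0,0,-0.1,0.2],[0,0,0,-0.05,0.2],[0,0,0,0,0.2]],
  ],
)

```text
clock: 35.1
position: [427.8, 265.4, 136.4]
ee_rot: [0.794, -0.597, 0.079, -0.085]
contact_force: [2.6, -0.3, -0.2]
gripper_width: 16.9
```

```bash
python3 to.py 428 267.5 135; python3 door.py
```

```text
t 35.1 pos [427.8 265.4 136.4] yaw -1.293 z [ 0.226  0.041 -0.973] j [ 0.96  0.18 -0.68  0.31 -0.56 -0.94] F [ 2.6 -0.3 -0.2] w 16.9
to [-0.21 -0.04  0.15] torque [ 0.2   0.21 -1.05]
door side 14 0.003 mid 114.5 front [115.  114.6 114.3]
```

send_rows(
  steps=[
    [[0,0,0,0.05,0.6],[0,0,0,0.05,0.6],[0,0,0,0,0.6],[0,0,-1.5,0,0.6],[0,0,-3,0,0.6],[0,0,-3,0,0.6],[0,0,-3,0,0.6]],
  ],
)

```text
clock: 35.73
position: [400.4, 256.2, 233.9]
ee_rot: [0.762, -0.639, 0.076, -0.077]
contact_force: [0.3, 1.3, 0.3]
gripper_width: 51.5
```

```bash
python3 door.py; python3 - <<'E'
from h import *
tool()
im,d,C=shot("wrist","wrist14.png")
for o in redbar(im,d,C): print(o)
E
```

```text
door side 14 0.002 mid 114.5 front [115.4 114.5 114.8]
t 35.78 pos [402.2 259.  241. ] yaw -1.396 z [ 0.223  0.03  -0.974] j [ 1.02  0.02 -0.54  0.23 -0.88 -0.98] F [0.5 1.8 5.1] w 51.2
(array([319.7, 244.1]), np.int32(1946), np.float64(155.0), array([423.6, 265.6, 154. ]), ((423.9969177246094, 266.6140441894531), (14.395262718200684, 41.89314651489258), 5.927228927612305))
```

The bar is back along the case's y (latch ≈ 0) and the lid reads 0.002 rad. Final scene check.

```bash
python3 - <<'E'
from h import *
tool()
for n in("top","side"):
    im,d,C=shot(n,n+"15.png"); w=cloud(d,C); h=cv2.cvtColor(im,cv2.COLOR_BGR2HSV)
    m=(cv2.inRange(h,(5,150,100),(20,255,255))>0)&(abs(w[...,0]-567)<150)&(abs(w[...,1]+15)<130)&(d>0)
    q=w[m]; A=np.c_[q[:,:2]-q[:,:2].mean(0),np.ones(len(q))]; p=np.linalg.lstsq(A,q[:,2],rcond=None)[0]; print("lid plane",n,m.sum(),p.round(3))
    if n=="top": cv2.imwrite("pics/top15c.png",cv2.resize(im[130:350,150:470],(800,550)))
E
```

```text
t 35.83 pos [402.4 259.3 238.7] yaw -1.396 z [ 0.222  0.031 -0.975] j [ 1.02  0.02 -0.54  0.23 -0.87 -0.98] F [0.4 0.5 0.6] w 50.8
lid plane top 4424 [-0.000e+00  4.000e-03  9.867e+00]
lid plane side 2909 [-1.000e-03  6.000e-03  9.253e+00]
```

View pics/top15c.png

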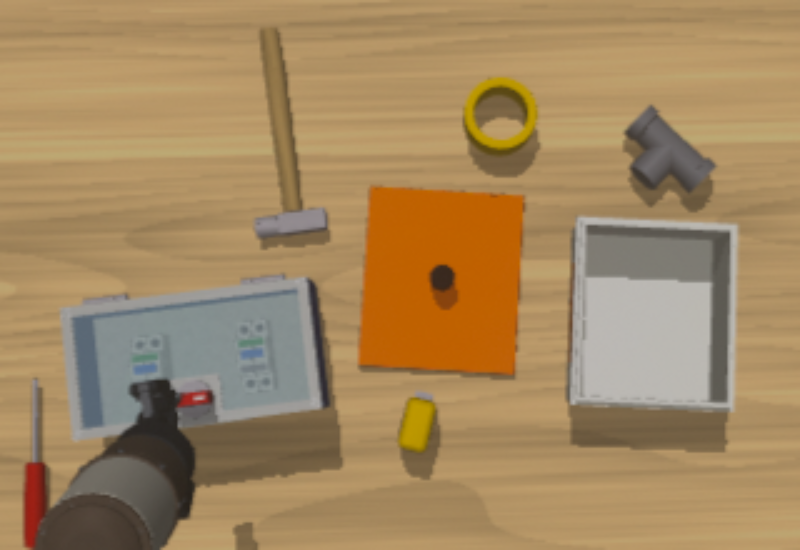

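The tub is empty, both breakers are under the shut lid, the bar lies along y at (195,398), the tub lid is flat on the counter and the bystanders are in place. Handing in.

```bash
python3 -c "
from bench import job; print(job.job_done())"
```

```text
the job is handed in; nothing more can be done
None
```

I finished the whole job and handed it in at about 36 s. `job_done` gives no verdict, so these results are my own last measurements:

| Check | Reading |
|---|---|
| Breakers in the case | both present ones, upright, tops at 83 mm; seen through the closed lid |
| Tub | empty (only two breakers were in it at the start) |
| Case lid | 0.002 rad |
| Latch knob | about 0 rad (bar at 5.9°, case at 6.0°) |
| Tub lid | flat on the counter, knob up; plate top at 9–10 mm, tilt under 0.01 rad |
| Other things on the counter | in place by eye in the top view; displacement not measured |
| Robot | clear of everything, wrist force near zero |

**What went wrong on the way:**
- **Tool tilt:** it crept up to about 0.23 rad during the run, because the rows offer no way to correct it. I worked around it with small corrected moves and a loose hold when turning the knob back.
- **Contact force:** the wrist force peaked at about 93 N setting down the first breaker and about 84 N pressing the lid shut. Both are under the 120 N wrist limit, and only the fingers and what they held were in contact.
- **Lid spring-back:** the lid rose to about 0.035 rad when I first let go. I pressed it shut again before turning the latch.
- **One disagreement:** one lid reading of 0.61 rad came from the gripper blocking the camera's view. A reading by strips then gave about 0.035 rad.

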